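# Swing in the tote's bails and stack the tin tray

## Task

Swing both yellow bails of the grey tote in over its top and press each down, firmly, until it clicks fully home under its red catches. Then lift the blue tray by its handle and lower it gently, centred and in line with the tote, so that it sits down level on both bails with its ribs in between them and its two tins still standing in it; let go and leave the tins in the tote and everything else on the bench alone.

Things in the scene. Friction and masses are not known exactly. Their poses are not given: they have to be found in the camera images.
- tote: Grey plastic open tote 190 x 280 x 100 mm high, 5 mm walls, fixed in a low black frame on the bench; the tins inside reach 70 mm above the bench. Origin: centre of its underside, at bench height. y is its long way, x across, z up; it may be turned some degrees about the vertical.
- bail_a (a joint): Yellow U-shaped bail at the tote's +y end. 0 = swung in, fully home: arms rise 0.247 rad from level towards the tote's middle. Grows (rad) as it swings up (1.32 = straight up) and outward (2.89 = level outward; stop at 3.2). Stiff pivot, about 2 N at the cross bar: it stays where left. At about 0.23 the bar meets the catches and needs a firm push down to click home.
- bail_b (a joint): The same bail at the tote's -y end, mirrored: same values and sense (0 home, growing up and outward).
- bail_a_bar (a point): Middle of bail_a's cross bar, on its axis: 10 mm round steel bar, 216 mm long along the tote's x, 70 mm from the pivot axis, which lies 125 mm from the tote's middle along +y and 88 mm above the bench. When home this point is 57 mm from the tote's middle, 105 mm above the bench. The point's x is along the bar.
- bail_b_bar (a point): Middle of bail_b's cross bar: the same dimensions, mirrored to the tote's -y end.
- catch_a (a point): Red spring nose (10 mm round, axis across the tote) of one of the two catches of bail_a, on black housings on both long walls, 84 to 101 mm either side of the tote's middle, up to 120 mm above the bench. About 8 to 20 N down on the bar's middle clicks it past both noses onto its hard stop, and they keep it there. Bail_b has the same pair.
- tray_grip (a point): Centre of the black handle bar of the loose blue tray; bar 16 mm thick (x), 130 mm long (y), 20 mm high, open below. Axes are the tray's: y along the handle and the tray's long way, x across, z up. 115 mm above the underside of the tray's ribs. Seated on the bails it is 217 mm above the bench, or about 225 with a rib riding on a bar. 0.45 to 0.7 kg with tins.
- tray_rib (a point): Middle of the underside of the tray's +y rib; the tray stands on two ribs, 120 mm long (x), 8 mm thick, centred 45 mm either side of its middle along y, 8 mm below its flat bottom. Tray: 150 (x) x 200 (y) mm, rim 40 mm above the rib undersides, same either way round. Seated, the bottom rests on both home bars, ribs between them with about 3 mm play each end.
- tin_t1_c (a point): Centre of the blue tin standing in the tray, 54 mm wide, 58 mm high, loose.
- tin_t2_c (a point): Centre of the red tin standing in the tray, 54 mm wide, 58 mm high, loose.
- tin_b1_c (a point): Centre of the green tin standing in the tote, 60 mm wide, 65 mm high.
- tin_b2_c (a point): Centre of the yellow tin standing in the tote, 60 mm wide, 65 mm high.
- tin_b3_c (a point): Centre of the white tin standing in the tote, 60 mm wide, 65 mm high.
- tin_big_c (a point): Centre of a large tin with a blue band, 110 mm wide, 130 mm high; bystander.
- cup: White mixing cup, 80 mm wide, 90 mm high; origin under its centre; bystander.
- tape: Yellow roll of tape lying flat, 100 mm wide, 24 mm high; origin under its centre; bystander.
- spatula: Spatula lying flat, 200 mm long along its x; bystander.
There are look-alikes about, which are no part of the job. Leave any orange or purple look-alike of the part that bears tin_t2_c alone.

How it is judged:
By the outcome, as a careful person would: the job done as asked, in the order asked, and still so for the second after the job is handed in, with the robot touching nothing.
It also fails if it takes over 72 s, if anything falls off the work surface, if the arm or the gripper's body presses on something with over 40 N, if the wrist force passes 120 N, or if a joint passes its speed limit or range.

## Robot

A 6-joint arm with a two-finger parallel gripper is mounted at the origin on the work surface. World frame = base frame: x ahead of the robot, y to its left, z up, the work surface at z = 0. Lengths are in m, angles in rad, forces in N, time in s.
With the tool pointing down it reaches from about 0.375 to 0.9 m from the base axis. Payload 3.1 kg.
Tool frame: the origin (TCP) lies at the very end of the fingers, on their centre line; the grasp point (between the pads) lies 19 mm behind it; z points along the fingers, y is the direction in which the jaws open and shut (so a half turn about z gives the same grasp; the last joint's range is limited). The gripper opens to 87 mm and grips with 3 to 60 N. Pads are 19 mm wide; open, the fingers measure 117 mm over their backs; the gripper's body (75 mm by 190 mm) begins 51 mm behind the grasp point.
Start: joints at [1.038, 0.527, 1.433, -0, 1.181, -0.178], TCP at [0.216, 0.586, 0.193] pointing down, gripper open.
Joint ranges: [-3.08, 3.08], [-0.75, 2.2], [0.22, 2.44], [-1.43, 4.57], [0, 2.65], [-2.85, 2.85]. Speed limits (rad/s): [2.79, 2.79, 3.14, 3.14, 3.14, 3.14].

## Interface

Orientations are given as a unit quaternion [x, y, z, w].
In Python, from rig import robot, optics gives the robot as it stands.
- The arm moves only by the shell command python3 -m inch 'ROWS' [FORCE]. ROWS is JSON, a list of rows, each an object of numbers: "ax", "ay", "az": the turn, a rotation vector about the tool's x, y, z in rad; "dx", "dy", "dz": the shift along the tool's x, y, z in mm; "gripper": the opening in per cent of the stroke, from 0 (shut) to 100 (fully open). In form: [{"ax": .., "ay": .., "az": .., "dx": .., "dy": .., "dz": .., "gripper": ..}, ...]. A call has 1 to 8 rows; each row shifts and turns the commanded pose from where the row before left it, along the tool's axes as they then stand; what a row does not reach is not made up. A row lasts 1/10 s, in which the tool goes at most 50 mm and 8.59 degrees, less where a joint would pass 70% of its speed; a pose out of reach is approached as far as the arm can. A call with a gripper value outside its range is refused whole. The fingers move at their own pace and stop on an object; FORCE is the grip in N (left out, the last holds). Time passes only in rows, so rows that do not move let the fingers close. It gives the time, the measured TCP pose, the force and the opening at its end, in the units of the state.
- robot.get_obs(): the state, without advancing time (a new reading comes with each control period).
- optics.camera(name): name is "scene" or "top" or "wrist"; returns a dict with "img" (420x560x3 uint8, red, green, blue), "depth" (420x560 float32, m along the optical axis (not along the pixel's ray), 0 where there is no reading), "camera_matrix" (3x3 intrinsics, pixels), "position" and "attitude" of the camera in the world. Camera axes: x right, y up, looking along -z (the intrinsics and any distortion apply to the point x, -y, -z); pixel columns grow to the right and rows downward; lengths in m; the calibration is good to about 2 mm. A picture is of the moment at which its call begins.
- robot.hand_in(): hands the job in, once; it reports no verdict.
The state is a dict: "time": time; "q": joint angles; "joint_velocities": joint speeds; "joint_torque": joint torques, N m; "position": TCP position; "tool_rot": TCP orientation; "ft_force": force on the tool from outside, world axes, zero at the start; "moment": the same for the moment, N m; "grip_width": finger opening in m.
Only numpy, scipy, OpenCV 4.12 (cv2) and the standard library are available. Lean on these libraries where they do the work, as an engineer would, in place of code of your own. Each camera call takes 0.05 s, during which the arm holds its last target.

## Working session

There is one attempt and no reset: what is moved stays moved. The work goes in short steps, Python scripts to look and compute and a shell command to move; the robot and the scene stay as the last step left them, time stands still between calls to the robot, and variables do not carry over. Pictures are saved under pics/ and viewed, and the job is handed in when it is done.

```bash
ls; mkdir -p pics; cat > h.py <<'E'
import numpy as np, cv2
from scipy.spatial.transform import Rotation as R
from rig import robot, optics
def cam(n):
    c=optics.camera(n); return c
def save(c,name):
    cv2.imwrite('pics/'+name,c['img'][:,:,::-1])
def pts(c):
    K=np.array(c['camera_matrix']);d=c['depth'];h,w=d.shape
    u,v=np.meshgrid(np.arange(w),np.arange(h))
    x=(u-K[0,2])/K[0,0]*d;y=(v-K[1,2])/K[1,1]*d
    p=np.stack([x,-y,-d],-1)
    return p@Rm(c).T+np.array(c['position'])
def Rm(c):
    a=np.array(c['attitude'])
    return a if a.shape==(3,3) else R.from_quat(a).as_matrix()
E
python3 - <<'E'
from h import *
o=robot.get_obs()
for k,v in o.items(): print(k,np.round(v,3))
for n in ['scene','top','wrist']:
    c=cam(n);save(c,n+'0.png');print(n,{k:(v if k not in('img','depth') else v.shape) for k,v in c.items()})
    np.savez('pics/'+n+'0.npz',**c)
E
```

```text
pics
time 0.0
q [ 1.039  0.528  1.434 -0.     1.181 -0.178]
joint_velocities [ 0.     0.    -0.001  0.    -0.001 -0.001]
joint_torque [ -0.    -44.004 -17.659   0.063   0.058  -0.   ]
position [0.216 0.586 0.192]
tool_rot [ 0.176  0.984 -0.001 -0.   ]
ft_force [0.701 0.583 0.756]
moment [ 0.008 -0.024 -0.04 ]
grip_width 0.087
scene {'img': (420, 560, 3), 'depth': (420, 560), 'camera_matrix': array([[401.48429668,   0.        , 289.18505902],
       [  0.        , 401.48429668, 211.96667718],
       [  0.        ,   0.        ,   1.        ]]), 'position': array([ 1.18365787, -0.62173072,  0.77381963]), 'attitude': array([0.39019919, 0.16827525, 0.34163445, 0.83828034])}
top {'img': (420, 560, 3), 'depth': (420, 560), 'camera_matrix': array([[449.75899579,   0.        , 276.13308992],
       [  0.        , 449.75899579, 208.00449453],
       [  0.        ,   0.        ,   1.        ]]), 'position': array([ 0.4617948 , -0.06794712,  1.35446067]), 'attitude': array([ 0.04033111, -0.0413584 , -0.69615489,  0.71556359])}
wrist {'img': (420, 560, 3), 'depth': (420, 560), 'camera_matrix': array([[317.14005742,   0.        , 281.1268322 ],
       [  0.        , 317.14005742, 209.77841716],
       [  0.        ,   0.        ,   1.        ]]), 'position': array([0.14756529, 0.61292087, 0.38350222]), 'attitude': array([-0.11153258, -0.07690061,  0.56609211,  0.81313376])}
```

View pics/top0.png

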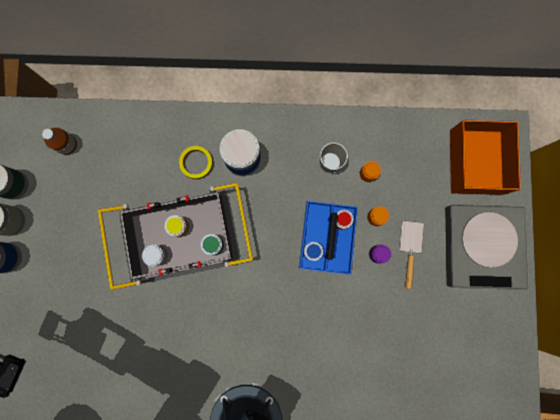

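View pics/scene0.png

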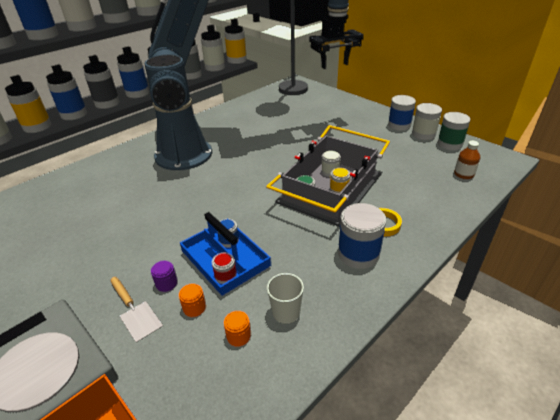

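View pics/wrist0.png

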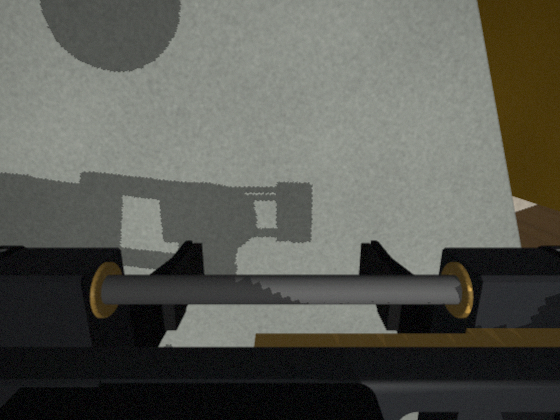

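The top view shows the tote at about (175,235) with both yellow bails swung outward (bars at about x=105 and x=245). The tray is at (328,237), with its handle running along the image rows. Next I'll measure these.

```bash
cat > m0.py <<'E'
from h import *
c=dict(np.load('pics/top0.npz'));P=pts(c);hsv=cv2.cvtColor(c['img'],cv2.COLOR_RGB2HSV)
H,S,V=[hsv[...,i].astype(int) for i in range(3)]
def comp(m,name,mn=15):
    n,l,s,ce=cv2.connectedComponentsWithStats(m.astype(np.uint8))
    for i in range(1,n):
        if s[i,4]<mn: continue
        q=P[l==i]; mq=np.median(q,0)
        xy=q[:,:2].astype(np.float32); r=cv2.minAreaRect(xy)
        print(name,s[i,4],ce[i].round(1),'med',mq.round(4),'z',np.percentile(q[:,2],[2,50,98]).round(3),'rect',np.round(r[0],4),np.round(r[1],4),round(r[2],2))
comp((H>20)&(H<33)&(S>150)&(V>90),'yellow')
comp((H>100)&(H<130)&(S>150)&(V>60),'blue')
comp(((H<6)|(H>172))&(S>150)&(V>80),'red',3)
comp((V<50)&(P[...,2]>0.06)&(P[...,2]<0.3),'black',30)
comp((P[...,2]>0.085)&(P[...,2]<0.16),'high',30)
comp((P[...,2]>0.04)&(P[...,2]<0.08),'mid',30)
E
python3 m0.py
python3 - <<'E'
import cv2
a=cv2.imread('pics/top0.png')[160:310,80:280];cv2.imwrite('pics/c0.png',cv2.resize(a,None,fx=4,fy=4,interpolation=cv2.INTER_CUBIC))
a=cv2.imread('pics/top0.png')[180:300,280:440];cv2.imwrite('pics/c1.png',cv2.resize(a,None,fx=4,fy=4,interpolation=cv2.INTER_CUBIC))
a=cv2.imread('pics/scene0.png')[110:240,250:410];cv2.imwrite('pics/c2.png',cv2.resize(a,None,fx=4,fy=4,interpolation=cv2.INTER_CUBIC))
E
```

```text
yellow 377 [195.1 161.9] med [0.7479 0.1812 0.0226] z [-0.001  0.023  0.028] rect [0.6411 0.063 ] [0.4365 0.0974] 46.71
yellow 350 [239.  222.4] med [0.569  0.0312 0.0922] z [-0.003  0.092  0.097] rect [0.5705 0.0564] [0.242 0.072] 13.85
yellow 344 [109.7 248.3] med [0.477  0.3944 0.1077] z [-0.001  0.108  0.114] rect [0.531  0.2032] [0.2425 0.5044] 11.37
yellow 195 [174.  225.1] med [0.5536 0.2224 0.0707] z [0.066 0.071 0.076] rect [0.5212 0.0855] [0.3261 0.0445] 76.59
blue 2542 [327.7 238.1] med [ 0.5329 -0.2177  0.0129] z [0.006 0.013 0.048] rect [ 0.5399 -0.1867] [0.2222 0.2042] 84.71
blue 142 [313.3 250.9] med [ 0.4909 -0.1761  0.0707] z [0.066 0.071 0.076] rect [ 0.4908 -0.1776] [0.0341 0.0377] 1.97
red 20 [186.4 198.1] med [0.6264 0.1819 0.1178] z [-0.002  0.118  0.122] rect [0.6351 0.1948] [0.045  0.0125] 53.22
red 17 [148.3 205.5] med [0.6035 0.2859 0.119 ] z [-0.002  0.119  0.123] rect [0.6107 0.3016] [0.0519 0.0134] 63.39
red 147 [343.8 218.5] med [ 0.5853 -0.2629  0.0709] z [0.065 0.071 0.076] rect [ 0.586  -0.2629] [0.0352 0.0376] 89.87
red 17 [198.5 264.2] med [0.4458 0
[... 4590 characters left out ...]
46 0.0511] 0.81
mid 399 [153.8 255.7] med [0.4649 0.2759 0.0686] z [0.043 0.069 0.075] rect [0.4657 0.279 ] [0.0605 0.0576] 6.05
mid 296 [381.3 254.1] med [ 0.4876 -0.373   0.0565] z [0.043 0.056 0.064] rect [ 0.488  -0.3762] [0.0547 0.0521] 89.66
mid 45 [211.2 263.8] med [0.4462 0.1132 0.0625] z [0.058 0.062 0.077] rect [0.4466 0.1131] [0.005  0.0647] 13.28
mid 33 [181. 270.] med [0.427  0.1967 0.0648] z [0.057 0.065 0.071] rect [0.4272 0.1961] [0.0048 0.0485] 13.39
mid 36 [150.  276.3] med [0.4077 0.2844 0.0637] z [0.058 0.064 0.079] rect [0.4067 0.2845] [0.0049 0.0506] 13.18
mid 284 [246.  406.2] med [ 0.0602 -0.0017  0.0608] z [0.041 0.061 0.078] rect [0.059  0.0013] [0.0224 0.1287] 0.06
```

```bash
python3 -m inch 2>&1 | head; python3 - <<'E'
from rig import robot,optics
print([m for m in dir(robot) if m[0]!='_'],[m for m in dir(optics) if m[0]!='_'])
E
```

```text
invalid input
['Unreachable', 'get_obs', 'hand_in'] ['camera']
```

View pics/c0.png

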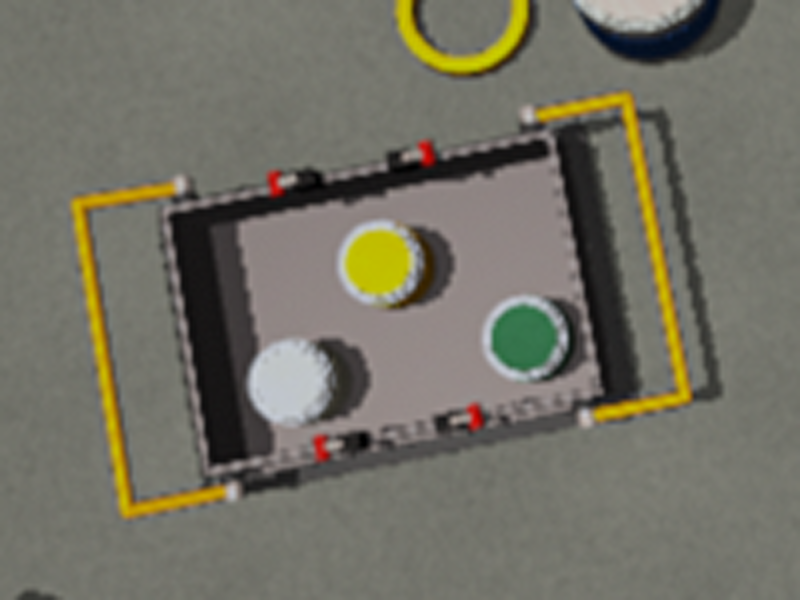

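View pics/c1.png

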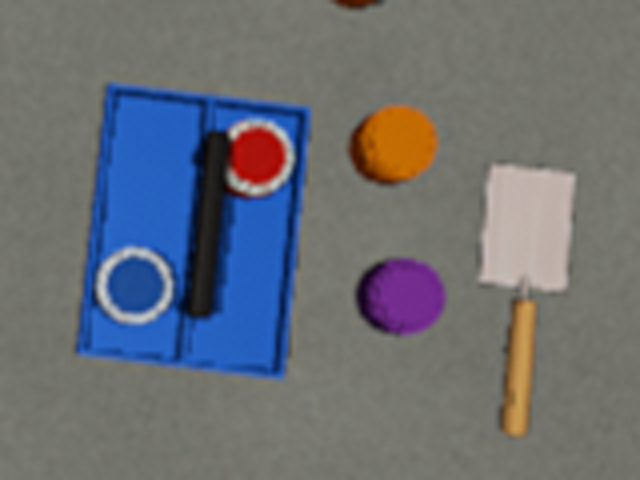

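View pics/c2.png

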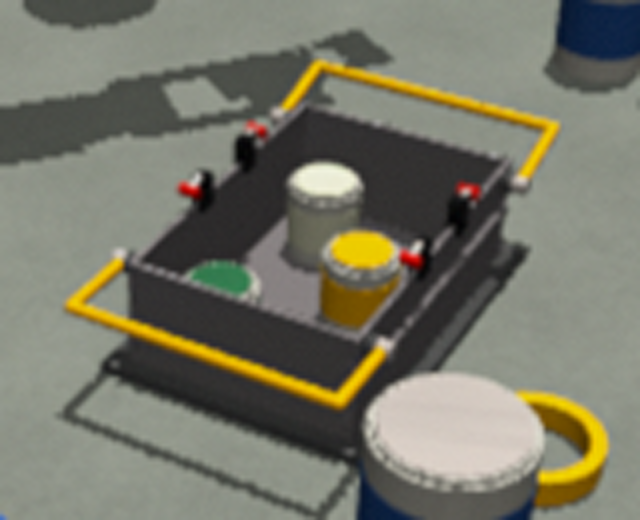

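```bash
cat > m1.py <<'E'
from h import *
def tote(c,show=True):
    P=pts(c);hsv=cv2.cvtColor(c['img'],cv2.COLOR_RGB2HSV)
    H,S,V=[hsv[...,i].astype(int) for i in range(3)]
    m=(H>20)&(H<33)&(S>150)&(V>90)&(P[...,2]>0.078)
    n,l,s,ce=cv2.connectedComponentsWithStats(m.astype(np.uint8))
    for i in range(1,n):
        if s[i,4]<100: continue
        q=P[l==i]
        e=np.array([np.cos(np.radians(13)),np.sin(np.radians(13))]);f=np.array([-e[1],e[0]])
        for it in range(3):
            a=q[:,:2]@e;b=q[:,:2]@f
            mid=(a.max()+a.min())/2
            k=abs(a-mid)<0.095
            A=np.polyfit(a[k],b[k],1); ang=np.arctan(A[0])
            e,f=np.cos(ang)*e+np.sin(ang)*f, -np.sin(ang)*e+np.cos(ang)*f
        a=q[:,:2]@e;b=q[:,:2]@f;k=abs(a-(a.max()+a.min())/2)<0.095
        bm=np.median(b[k]);am=(a.max()+a.min())/2
        print('bail ang',np.degrees(np.arctan2(e[1],e[0])).round(2),'len',a.max()-a.min(),'mid',(am*e+bm*f).round(4),'ztop',np.median(q[k][:,2]).round(4),'span b',np.percentile(b,[0,2,98,100]).round(3)-bm)
if __name__=='__main__':
    c=dict(np.load('pics/top0.npz'));tote(c)
    P=pts(c)
    # tote rim: z .095-.104 gray
    k=(abs(P[...,2]-0.1)<0.006)&(P[...,1]>0.05)&(P[...,1]<0.4)&(P[...,0]>.38)&(P[...,0]<.68)
    print(cv2.minAreaRect(P[k][:,:2].astype(np.float32)),k.sum())
    k=(P[...,2]>0.03)&(P[...,2]<0.048)&(P[...,1]>-.35)&(P[...,1]<-.1)&(P[...,0]>.4)&(P[...,0]<.66)&(c['img'][...,2]>c['img'][...,0]+50)
    print('tray',cv2.minAreaRect(P[k][:,:2].astype(np.float32)),k.sum())
    k=(P[...,2]>0.11)&(P[...,2]<0.14)&(P[...,1]>-.35)&(P[...,1]<-.1)&(P[...,0]>.4)&(P[...,0]<.66)
    print('handle',cv2.minAreaRect(P[k][:,:2].astype(np.float32)),k.sum())
E
python3 m1.py
```

```text
bail ang 13.16 len 0.22410250554278566 mid [0.5689 0.0238] ztop 0.0926 span b [-0.00359032 -0.00359032  0.05940968  0.06340968]
bail ang 13.08 len 0.23697543098897106 mid [0.4749 0.3993] ztop 0.1097 span b [-0.45244993 -0.06044993  0.00355007  0.00555007]
((0.5226446986198425, 0.2150847613811493), (0.2288150042295456, 0.3887878656387329), 13.158845901489258) 762
tray ((0.5323107242584229, -0.2237589955329895), (0.1504557728767395, 0.19996321201324463), 84.62791442871094) 415
handle ((0.5319873094558716, -0.22355028986930847), (0.01664806343615055, 0.12784767150878906), 85.05435180664062) 295
```

```bash
cat > d.py <<'E'
import sys
from h import *
# usage: d.py x y z jawdeg
def go(x,y,z,jaw):
    o=robot.get_obs();p=np.array(o['position']);r=R.from_quat(o['tool_rot'])
    j=np.radians(jaw);ty=np.array([np.cos(j),np.sin(j),0])
    if ty@r.as_matrix()[:,1]<0: ty=-ty
    tz=np.array([0,0,-1.]);tx=np.cross(ty,tz)
    M=R.from_matrix(np.stack([tx,ty,tz],1))
    rv=(r.inv()*M).as_rotvec()
    d=np.array([x,y,z])-p
    print('t',o['time'],'pos',p.round(4),'grip',round(o['grip_width'],4),'F',np.round(o['ft_force'],2),'M',np.round(o['moment'],2),'q',np.round(o['q'],2))
    print('turn',rv.round(4),'then shift mm',(M.inv().apply(d)*1e3).round(1),' shift in present axes',(r.inv().apply(d)*1e3).round(1))
if __name__=='__main__': go(*map(float,sys.argv[1:5]))
E
python3 d.py .478 .400 .15 103.1
```

```text
t 0.15 pos [0.2162 0.5858 0.1924] grip 0.0866 F [-0.09 -0.35 -0.65] M [-0.02 -0.02  0.01] q [ 1.04  0.53  1.43  0.    1.18 -0.18]
turn [-0.0015 -0.0008 -0.5825] then shift mm [-212.9 -240.3   42.4]  shift in present axes [-310.   -83.5   42.4]
```

```bash
python3 -m inch '[{"az":-0.1456,"gripper":45},{"az":-0.1456,"gripper":45},{"az":-0.1456},{"az":-0.1456}]' 60; python3 -m inch '[{"dx":-26,"dy":-30},{"dx":-27,"dy":-30},{"dx":-27,"dy":-30},{"dx":-27,"dy":-30},{"dx":-27,"dy":-30},{"dx":-27,"dy":-30},{"dx":-27,"dy":-30},{"dx":-26,"dy":-30}]';python3 d.py .478 .400 .09 103.1
```

```text
t 0.15 pos [0.2162 0.5858 0.1924] grip 0.0866 F [-0.09 -0.35 -0.65] M [-0.02 -0.02  0.01] q [ 1.04  0.53  1.43  0.    1.18 -0.18]
turn [-0.0015 -0.0008 -0.5825] then shift mm [-212.9 -240.3  102.4]  shift in present axes [-310.   -83.4  102.4]invalid input
invalid input
```

```bash
python3 -m inch '[{"ax":0,"ay":0,"az":-0.1456,"dx":0,"dy":0,"dz":0,"gripper":45},{"ax":0,"ay":0,"az":-0.1456,"dx":0,"dy":0,"dz":0,"gripper":45},{"ax":0,"ay":0,"az":-0.1456,"dx":0,"dy":0,"dz":0,"gripper":45},{"ax":0,"ay":0,"az":-0.1456,"dx":0,"dy":0,"dz":0,"gripper":45}]' 60; python3 d.py .478 .400 .09 103.1
```

```text
time: 0.55
position: [0.2163, 0.586, 0.1927]
tool_rot: [-0.117, 0.993, -0.0, -0.0]
ft_force: [-0.4, -0.0, -0.1]
grip_width: 0.0629
t 0.55 pos [0.2163 0.586  0.1927] grip 0.0629 F [-0.4  -0.   -0.08] M [ 0.06 -0.01  0.03] q [ 1.04  0.53  1.43 -0.    1.18 -0.77]
turn [-0.0007 -0.0006  0.006 ] then shift mm [-212.7 -240.5  102.7]  shift in present axes [-211.3 -241.7  102.8]
```

```bash
python3 -m inch '[{"ax":0,"ay":0,"az":0,"dx":-26.5,"dy":-30,"dz":4,"gripper":45},{"ax":0,"ay":0,"az":0,"dx":-26.5,"dy":-30,"dz":4,"gripper":45},{"ax":0,"ay":0,"az":0,"dx":-26.5,"dy":-30,"dz":4,"gripper":45},{"ax":0,"ay":0,"az":0,"dx":-26.5,"dy":-30,"dz":4,"gripper":45},{"ax":0,"ay":0,"az":0,"dx":-26.5,"dy":-30,"dz":4,"gripper":45},{"ax":0,"ay":0,"az":0,"dx":-26.5,"dy":-30,"dz":4,"gripper":45},{"ax":0,"ay":0,"az":0,"dx":-26.5,"dy":-30,"dz":4,"gripper":45},{"ax":0,"ay":0,"az":0,"dx":-26.5,"dy":-30,"dz":4,"gripper":45}]'; python3 - <<'E'
from h import *
for n in ['wrist','top']:
    c=cam(n);save(c,n+'1.png')
E
python3 d.py .478 .400 .09 103.1
```

```text
time: 1.35
position: [0.4783, 0.3994, 0.1607]
tool_rot: [-0.114, 0.993, -0.0, -0.0]
ft_force: [0.6, -0.3, -0.1]
grip_width: 0.0389
t 1.45 pos [0.4818 0.3973 0.1603] grip 0.0395 F [-0.26  0.31 -1.29] M [ 0.06 -0.   -0.02] q [ 0.51  0.56  1.47 -0.    1.11 -1.28]
turn [-0.0015  0.0015 -0.0054] then shift mm [ 3.1  3.5 70.3]  shift in present axes [ 3.3  3.5 70.3]
```

View pics/wrist1.png

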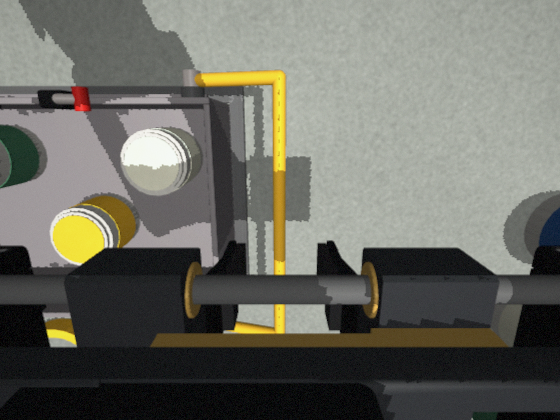

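```bash
python3 - <<'E'
from h import *
c=cam('wrist');P=pts(c);np.savez('pics/w1.npz',**c)
hsv=cv2.cvtColor(c['img'],cv2.COLOR_RGB2HSV);H,S,V=[hsv[...,i].astype(int) for i in range(3)]
m=(H>20)&(H<33)&(S>150)&(V>90)&(P[...,2]>0.078)&(P[...,2]<.13)
q=P[m];print(m.sum(),np.percentile(q,[1,50,99],axis=0).round(4),cv2.minAreaRect(q[:,:2].astype(np.float32)))
print(robot.get_obs()['position'])
E
```

```text
4194 [[0.3756 0.3168 0.0935]
 [0.4298 0.3871 0.1088]
 [0.5956 0.4237 0.1115]] ((0.48878753185272217, 0.37092211842536926), (0.22388437390327454, 0.06860091537237167), 13.137052536010742)
[0.47932748 0.39873871 0.16041485]
```

The wrist view shows bail_a's bar at column 280, centred between the fingers (230 to 325) and parallel to the pads. I'll descend and grip it.

```bash
python3 -m inch '[{"ax":0,"ay":0,"az":0,"dx":1,"dy":0.5,"dz":25,"gripper":45},{"ax":0,"ay":0,"az":0,"dx":0,"dy":0.5,"dz":25,"gripper":45},{"ax":0,"ay":0,"az":0,"dx":0,"dy":0,"dz":20,"gripper":45},{"ax":0,"ay":0,"az":0,"dx":0,"dy":0,"dz":0,"gripper":0},{"ax":0,"ay":0,"az":0,"dx":0,"dy":0,"dz":0,"gripper":0},{"ax":0,"ay":0,"az":0,"dx":0,"dy":0,"dz":0,"gripper":0},{"ax":0,"ay":0,"az":0,"dx":0,"dy":0,"dz":0,"gripper":0},{"ax":0,"ay":0,"az":0,"dx":0,"dy":0,"dz":0,"gripper":0}]' 25; python3 d.py .478 .400 .09 103.1
```

```text
time: 2.3
position: [0.4767, 0.4018, 0.0923]
tool_rot: [-0.114, 0.993, 0.0, 0.001]
ft_force: [-0.1, -0.7, 0.2]
grip_width: 0.0072
t 2.3 pos [0.4767 0.4018 0.0923] grip 0.0072 F [-0.13 -0.69  0.17] M [ 0.08  0.05 -0.02] q [ 0.52  0.65  1.53  0.    0.97 -1.28]
turn [0.0006 0.0019 0.0001] then shift mm [-0.9 -2.   2.3]  shift in present axes [-0.9 -2.   2.3]
```

```bash
python3 -m inch '[{"ax":0,"ay":0,"az":0,"dx":0,"dy":0,"dz":0,"gripper":0},{"ax":0,"ay":0,"az":0,"dx":0,"dy":0,"dz":0,"gripper":0}]'; python3 - <<'E'
from h import *
for n in ['wrist','scene']:
    c=cam(n);save(c,n+'2.png')
E
```

```text
time: 2.5
position: [0.4764, 0.4014, 0.0915]
tool_rot: [-0.114, 0.993, 0.0, 0.0]
ft_force: [0.0, -0.0, -0.3]
grip_width: 0.0009
```

View pics/wrist2.png

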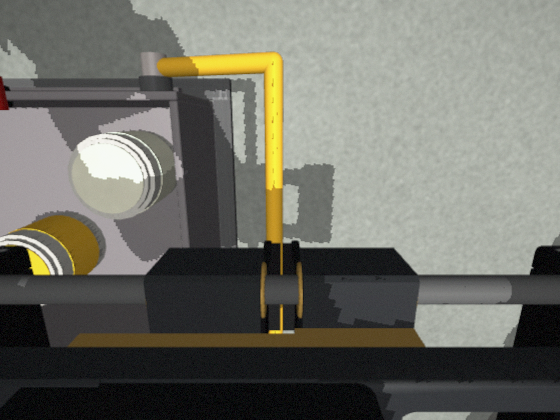

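View pics/scene2.png

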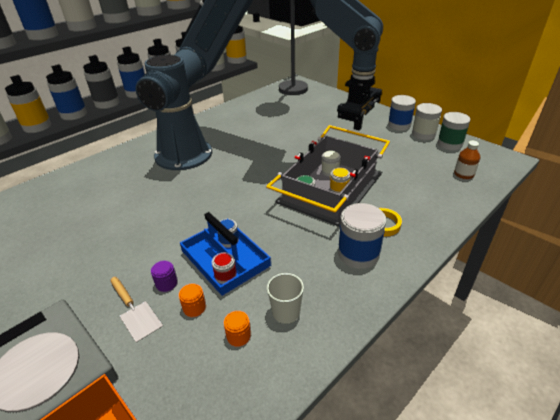

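```bash
python3 - <<'E'
from h import *
for n in ['top','scene','wrist']:
    c=cam(n);P=pts(c)
    hsv=cv2.cvtColor(c['img'],cv2.COLOR_RGB2HSV);H,S,V=[hsv[...,i].astype(int) for i in range(3)]
    m=(H>18)&(H<33)&(S>150)&(V>90)&(P[...,2]>0.05)&(P[...,2]<.13)
    # tote coords
    a=np.radians(13.1);e=np.array([np.cos(a),np.sin(a)]);f=np.array([-e[1],e[0]])
    q=P[m];d=q[:,:2]-[.521,.213];x=d@e;y=d@f
    for s in (1,-1):
        k=(y*s>.16)&(abs(x)<.12)
        if k.sum()>5: 
            for lo,hi in ((-.1,-.03),(-.03,.03),(.03,.1)):
                kk=k&(x>lo)&(x<hi)
                if kk.sum(): print(n,s,lo,kk.sum(),'y',np.median(y[kk]).round(4),'ztop',np.percentile(q[kk][:,2],[10,50,90]).round(4))
    if n=='scene':
        cv2.imwrite('pics/c3.png',cv2.resize(c['img'][60:180,290:410,::-1],None,fx=5,fy=5,interpolation=cv2.INTER_CUBIC))
E
```

```text
top 1 -0.1 76 y 0.1911 ztop [0.1069 0.1087 0.1128]
top 1 -0.03 1 y 0.1898 ztop [0.1056 0.1056 0.1056]
top 1 0.03 61 y 0.1909 ztop [0.1065 0.1095 0.1127]
top -1 -0.1 76 y -0.1954 ztop [0.0895 0.0924 0.0953]
top -1 -0.03 61 y -0.1957 ztop [0.0881 0.0917 0.0946]
top -1 0.03 72 y -0.1953 ztop [0.0883 0.0919 0.0955]
scene 1 -0.1 279 y 1.0271 ztop [0.06   0.1002 0.1202]
scene 1 -0.03 239 y 1.0129 ztop [0.0598 0.0972 0.1212]
scene 1 0.03 314 y 0.9974 ztop [0.0595 0.0986 0.1207]
scene -1 -0.1 93 y -0.2017 ztop [0.0887 0.0927 0.096 ]
scene -1 -0.03 72 y -0.2017 ztop [0.0886 0.0924 0.0952]
scene -1 0.03 86 y -0.2019 ztop [0.0896 0.0928 0.0957]
wrist 1 -0.1 2597 y 0.1905 ztop [0.1068 0.1094 0.1107]
wrist 1 -0.03 624 y 0.1908 ztop [0.108  0.1096 0.1107]
wrist 1 0.03 70 y 0.1948 ztop [0.1074 0.1091 0.1102]
```

View pics/c3.png

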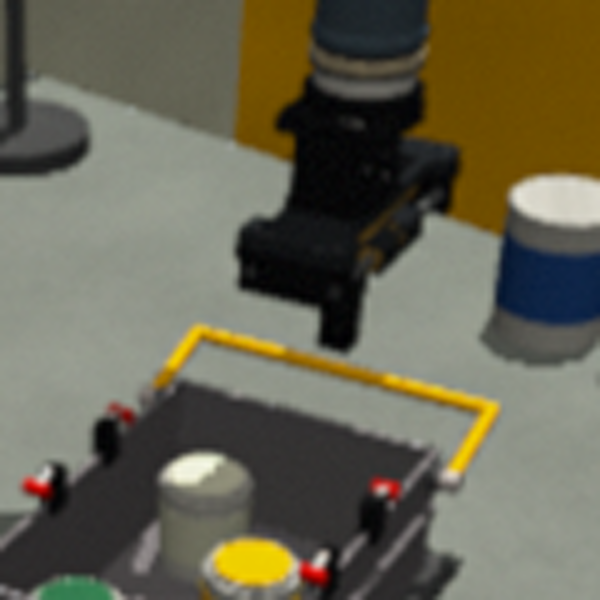

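```bash
python3 - <<'E'
from h import *
c=cam('scene');P=pts(c)
u=357
for v in range(108,140,1): print(v,c['img'][v,u],P[v,u].round(3), P[v,u+2].round(3))
print(robot.get_obs()['position'],robot.get_obs()['grip_width'])
c=cam('wrist');P=pts(c)
for v in range(230,345,6): print(v,[ (c['img'][v,u].tolist(),P[v,u].round(3).tolist()) for u in (272,281,290)])
E
```

```text
108 [21 23 24] [0.521 0.327 0.234] [0.526 0.331 0.235]
109 [26 27 27] [0.525 0.322 0.234] [0.53  0.325 0.235]
110 [23 26 26] [0.53  0.316 0.234] [0.534 0.319 0.235]
111 [20 21 22] [0.528 0.319 0.229] [0.535 0.319 0.232]
112 [15 16 17] [0.529 0.318 0.227] [0.532 0.324 0.226]
113 [12 14 15] [0.529 0.318 0.224] [0.537 0.317 0.227]
114 [11 10 10] [0.532 0.315 0.222] [0.537 0.318 0.223]
115 [6 6 6] [0.53  0.318 0.217] [0.535 0.321 0.218]
116 [2 4 3] [0.526 0.325 0.21 ] [0.534 0.323 0.214]
117 [20 19 19] [0.524 0.328 0.205] [0.535 0.323 0.211]
118 [26 26 27] [0.525 0.326 0.203] [0.535 0.323 0.207]
119 [22 22 23] [0.527 0.324 0.201] [0.533 0.326 0.202]
120 [9 9 8] [0.526 0.327 0.196] [0.533 0.328 0.198]
121 [5 6 5] [0.528 0.323 0.195] [0.533 0.327 0.195]
122 [7 7 7] [0.483 0.389 0.151] [0.491 0.389 0.154]
123 [7 6 4] [0.481 0.394 0.145] [0.49  0.392 0.149]
124 [7 8 8] [0.481 0.394 0.141] [0.488 0.395 0.143]
125 [6 5 6] [0.482 0.392 0.139] [0.488 0.396 0.139]
126 [10  7  9] [0.481 0.395 0.133] [0.488 0.396 0.136]
127 [4 4 4] [0.482 0.393 0.131] [0.492 0.391 0.135]
128 [4 3 3] [0.483 0.393 0.
[... 2481 characters left out ...]
69]), ([137, 108, 36], [0.519, 0.412, 0.108]), ([38, 39, 44], [0.478, 0.407, 0.169])]
320 [([39, 37, 38], [0.482, 0.4, 0.169]), ([139, 109, 39], [0.523, 0.413, 0.108]), ([44, 43, 46], [0.48, 0.407, 0.169])]
326 [([37, 37, 34], [0.485, 0.401, 0.169]), ([139, 111, 40], [0.527, 0.414, 0.108]), ([36, 34, 34], [0.483, 0.408, 0.17])]
332 [([246, 222, 54], [0.531, 0.41, 0.11]), ([232, 186, 50], [0.531, 0.415, 0.108]), ([179, 183, 174], [0.608, 0.443, -0.001])]
338 [([94, 76, 39], [0.454, 0.395, 0.217]), ([92, 73, 34], [0.453, 0.397, 0.218]), ([95, 77, 39], [0.452, 0.399, 0.218])]
344 [([92, 73, 36], [0.454, 0.395, 0.219]), ([92, 76, 36], [0.454, 0.397, 0.219]), ([92, 72, 37], [0.453, 0.399, 0.22])]
```

```bash
python3 - <<'E'
from h import *
c=dict(np.load('pics/scene0.npz'));P=pts(c)
k=(abs(P[...,0]-.216)<.12)&(abs(P[...,1]-.586)<.12)&(P[...,2]>.1)&(P[...,2]<.35)
v,u=np.where(k);print(u.min(),u.max(),v.min(),v.max())
print(np.percentile(P[k][:,2],[0,1,5,20,50]))
low=k&(P[...,2]<.24);v,u=np.where(low)
for a in sorted(zip(P[low][:,2].round(3),v,u))[:25]: print(a,P[a[1],a[2]].round(3))
cv2.imwrite('pics/c4.png',cv2.resize(c['img'][0:90,290:400,::-1],None,fx=6,fy=6))
c=cam('wrist');print('wrist cam',c['position'],R.from_quat(c['attitude']).as_matrix().round(3)); o=robot.get_obs();print(o['position'],o['q'])
r=R.from_quat(o['tool_rot']);print('cam in tool now',r.inv().apply(np.array(c['position'])-o['position']))
c=np.load('pics/wrist0.npz');r=R.from_quat([.176,.984,-.001,0]);print('cam in tool start',r.inv().apply(c['position']-np.array([.216,.586,.192])))
E
```

```text
309 363 29 68
[0.22148152 0.22710548 0.24275275 0.294973   0.31762162]
(np.float64(0.221), np.int64(67), np.int64(322)) [0.193 0.542 0.221]
(np.float64(0.222), np.int64(64), np.int64(347)) [0.244 0.629 0.222]
(np.float64(0.223), np.int64(63), np.int64(344)) [0.231 0.627 0.223]
(np.float64(0.223), np.int64(68), np.int64(324)) [0.209 0.535 0.223]
(np.float64(0.224), np.int64(64), np.int64(346)) [0.245 0.622 0.224]
(np.float64(0.225), np.int64(62), np.int64(344)) [0.227 0.631 0.225]
(np.float64(0.225), np.int64(66), np.int64(322)) [0.193 0.542 0.225]
(np.float64(0.225), np.int64(68), np.int64(325)) [0.214 0.535 0.225]
(np.float64(0.226), np.int64(67), np.int64(323)) [0.203 0.536 0.226]
(np.float64(0.227), np.int64(62), np.int64(345)) [0.233 0.63  0.227]
(np.float64(0.227), np.int64(63), np.int64(347)) [0.246 0.626 0.227]
(np.float64(0.227), np.int64(67), np.int64(325)) [0.212 0.537 0.227]
(np.float64(0.228), np.int64(63), np.int64(345)) [0.242 0.619 0.228]
(np.float64(0.229), np.int64(63), np.int64(346)) [0.246 0.62  0.229]
(np.float64(0.23), np.int64(61), np.int64(344)) [0.228 0.63  0.
[... 351 characters left out ...]
oat64(0.231), np.int64(61), np.int64(345)) [0.233 0.629 0.231]
(np.float64(0.231), np.int64(66), np.int64(324)) [0.208 0.535 0.231]
(np.float64(0.231), np.int64(67), np.int64(324)) [0.215 0.527 0.231]
(np.float64(0.232), np.int64(65), np.int64(322)) [0.199 0.535 0.232]
(np.float64(0.233), np.int64(61), np.int64(347)) [0.241 0.631 0.233]
wrist cam [0.40476874 0.38600509 0.28230161] [[-0.226 -0.938 -0.262]
 [ 0.974 -0.217 -0.062]
 [ 0.001 -0.269  0.963]]
[0.476183   0.40128213 0.09109377] [ 5.21029494e-01  6.49217338e-01  1.52653343e+00  1.34061187e-05
  9.65935708e-01 -1.27832129e+00]
cam in tool now [ 0.07303624  0.00129685 -0.19120107]
cam in tool start [ 0.07345601  0.00115278 -0.19153075]
```

View pics/c4.png

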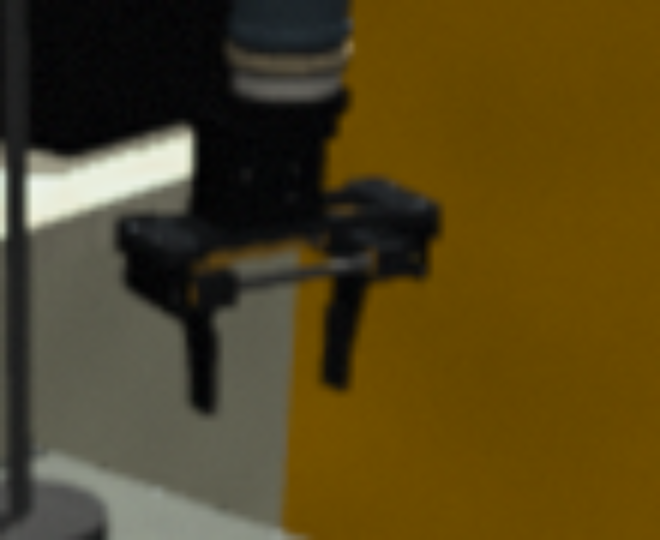

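The reported TCP sits about 28 mm lower than the fingertips the cameras see, both at the start (.221 seen against .192) and now (.119 against .091). So the fingers closed above the bar. I'll allow for this offset, open, go 30 mm lower and grip.

```bash
python3 -m inch '[{"ax":0,"ay":0,"az":0,"dx":0,"dy":0,"dz":0,"gripper":40},{"ax":0,"ay":0,"az":0,"dx":0,"dy":1,"dz":0,"gripper":40},{"ax":0,"ay":0,"az":0,"dx":0,"dy":1,"dz":0,"gripper":40},{"ax":0,"ay":0,"az":0,"dx":0,"dy":0,"dz":0,"gripper":40},{"ax":0,"ay":0,"az":0,"dx":0,"dy":0,"dz":10,"gripper":40},{"ax":0,"ay":0,"az":0,"dx":0,"dy":0,"dz":10,"gripper":40},{"ax":0,"ay":0,"az":0,"dx":0,"dy":0,"dz":10,"gripper":40}]' 25;python3 d.py .478 .400 .0615 103.1;  python3 - <<'E'
from h import *
for n in ['wrist']:
    c=cam(n);save(c,n+'3.png')
E
```

```text
time: 3.6
position: [0.4753, 0.403, 0.0599]
tool_rot: [-0.114, 0.993, -0.0, -0.0]
ft_force: [-1.1, 0.3, -0.3]
grip_width: 0.0341
t 3.6 pos [0.4753 0.403  0.0599] grip 0.0341 F [-1.12  0.33 -0.31] M [ 0.09 -0.04  0.01] q [ 0.52  0.69  1.54 -0.    0.91 -1.28]
turn [-0.0003 -0.001  -0.    ] then shift mm [-2.  -3.5 -1.6]  shift in present axes [-2.  -3.5 -1.6]
```

View pics/wrist3.png

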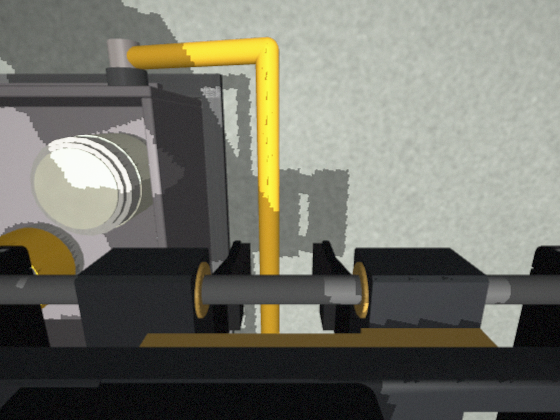

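```bash
python3 -m inch '[{"ax":0,"ay":0,"az":0,"dx":0,"dy":-4.5,"dz":0,"gripper":40},{"ax":0,"ay":0,"az":0,"dx":0,"dy":0,"dz":0,"gripper":0},{"ax":0,"ay":0,"az":0,"dx":0,"dy":0,"dz":0,"gripper":0},{"ax":0,"ay":0,"az":0,"dx":0,"dy":0,"dz":0,"gripper":0},{"ax":0,"ay":0,"az":0,"dx":0,"dy":0,"dz":0,"gripper":0},{"ax":0,"ay":0,"az":0,"dx":0,"dy":0,"dz":0,"gripper":0},{"ax":0,"ay":0,"az":0,"dx":0,"dy":0,"dz":0,"gripper":0}]' 25;python3 d.py .478 .400 .0615 103.1
```

```text
time: 4.35
position: [0.4774, 0.3974, 0.0612]
tool_rot: [-0.115, 0.993, -0.001, 0.0]
ft_force: [1.5, -4.0, -0.1]
grip_width: 0.0087
t 4.35 pos [0.4774 0.3974 0.0612] grip 0.0087 F [ 1.47 -4.05 -0.14] M [-0.74 -0.3  -0.02] q [ 0.52  0.69  1.55 -0.    0.91 -1.28]
turn [-0.0027  0.0002  0.0009] then shift mm [-1.2  2.4 -0.3]  shift in present axes [-1.2  2.4 -0.3]
```

```bash
python3 - <<'E'
import numpy as np
ph=np.r_[np.linspace(2.90,0.50,13)]
Y=125-70*np.cos(ph);Z=88+70*np.sin(ph)
for a in range(1,len(ph)): print(round(ph[a],2),'dy',(Y[a]-Y[a-1]).round(1),'dz',(-(Z[a]-Z[a-1])).round(1))
ph=np.array([.5,.247]);print(125-70*np.cos(ph),88+70*np.sin(ph))
E
```

```text
2.7 dy -4.7 dz -13.2
2.5 dy -7.2 dz -12.0
2.3 dy -9.4 dz -10.3
2.1 dy -11.3 dz -8.2
1.9 dy -12.7 dz -5.8
1.7 dy -13.6 dz -3.2
1.5 dy -14.0 dz -0.4
1.3 dy -13.8 dz 2.4
1.1 dy -13.0 dz 5.1
0.9 dy -11.8 dz 7.6
0.7 dy -10.0 dz 9.7
0.5 dy -7.9 dz 11.5
[63.56922067 57.12448093] [121.5597877  105.11472791]
```

```bash
python3 -m inch '[{"ax":0,"ay":0,"az":0,"dx":0,"dy":-4.7,"dz":-13.2,"gripper":0},{"ax":0,"ay":0,"az":0,"dx":0,"dy":-7.2,"dz":-12,"gripper":0},{"ax":0,"ay":0,"az":0,"dx":0,"dy":-9.4,"dz":-10.3,"gripper":0}]' 25;python3 d.py .478 .400 .0615 103.1;python3 -m inch '[{"ax":0,"ay":0,"az":0,"dx":0,"dy":-11.3,"dz":-8.2,"gripper":0},{"ax":0,"ay":0,"az":0,"dx":0,"dy":-12.7,"dz":-5.8,"gripper":0},{"ax":0,"ay":0,"az":0,"dx":0,"dy":-13.6,"dz":-3.2,"gripper":0}]';python3 d.py .478 .400 .0615 103.1
```

```text
time: 4.65
position: [0.4817, 0.3781, 0.0975]
tool_rot: [-0.114, 0.993, 0.001, 0.0]
ft_force: [3.2, 1.0, -9.1]
grip_width: 0.0093
t 4.65 pos [0.4817 0.3781 0.0975] grip 0.0093 F [ 3.2   1.05 -9.07] M [ 0.09 -0.46 -0.02] q [ 0.48  0.63  1.55  0.    0.96 -1.32]
turn [ 0.0011  0.0005 -0.0003] then shift mm [-1.3 22.2 36. ]  shift in present axes [-1.3 22.2 36. ]
time: 4.95
position: [0.4899, 0.3436, 0.117]
tool_rot: [-0.113, 0.994, 0.003, 0.001]
ft_force: [-3.4, 6.0, 5.6]
grip_width: 0.0088
t 4.95 pos [0.4899 0.3436 0.117 ] grip 0.0088 F [-3.36  5.98  5.6 ] M [1.24 0.61 0.03] q [ 0.42  0.58  1.58  0.01  0.98 -1.38]
turn [ 0.0056  0.0026 -0.0012] then shift mm [-1.2 57.7 55.5]  shift in present axes [-1.  57.4 55.8]
```

Tracking is good and the forces are small, so I'll carry on.

```bash
python3 -m inch '[{"ax":0,"ay":0,"az":0,"dx":0,"dy":-14,"dz":-0.4,"gripper":0},{"ax":0,"ay":0,"az":0,"dx":0,"dy":-13.8,"dz":2.4,"gripper":0},{"ax":0,"ay":0,"az":0,"dx":0,"dy":-13,"dz":5.1,"gripper":0}]' 25;python3 d.py .478 .400 .0615 103.1;python3 -m inch '[{"ax":0,"ay":0,"az":0,"dx":0,"dy":-11.8,"dz":7.6,"gripper":0},{"ax":0,"ay":0,"az":0,"dx":0,"dy":-10,"dz":9.7,"gripper":0},{"ax":0,"ay":0,"az":0,"dx":0,"dy":-7.9,"dz":11.5,"gripper":0},{"ax":0,"ay":0,"az":0,"dx":0,"dy":0,"dz":0,"gripper":0}]';python3 d.py .478 .400 .0615 103.1;  python3 - <<'E'
from h import *
for n in ['wrist','scene']:
    c=cam(n);save(c,n+'4.png')
cv2.imwrite('pics/c5.png',cv2.resize(c['img'][60:240,250:410,::-1],None,fx=3.3,fy=3.3,interpolation=cv2.INTER_CUBIC))
E
```

```text
time: 5.25
position: [0.4994, 0.302, 0.1094]
tool_rot: [-0.114, 0.993, 0.001, 0.001]
ft_force: [-1.4, 3.0, 3.2]
grip_width: 0.0093
t 5.25 pos [0.4994 0.302  0.1094] grip 0.0093 F [-1.44  3.03  3.19] M [0.8  0.35 0.03] q [ 0.35  0.58  1.62  0.    0.94 -1.45]
turn [ 0.0022  0.0023 -0.0003] then shift mm [ -1.3 100.3  47.9]  shift in present axes [ -1.2 100.2  48.2]
time: 5.65
position: [0.5063, 0.271, 0.0767]
tool_rot: [-0.114, 0.994, -0.001, -0.0]
ft_force: [1.2, -2.1, -0.0]
grip_width: 0.0092
t 5.65 pos [0.5063 0.271  0.0767] grip 0.0092 F [ 1.19 -2.06 -0.03] M [-0.25 -0.09 -0.  ] q [ 0.3   0.62  1.66 -0.    0.86 -1.5 ]
turn [-0.0016 -0.0011 -0.0007] then shift mm [ -1.6 132.1  15.2]  shift in present axes [ -1.6 132.1  15. ]
```

View pics/wrist4.png

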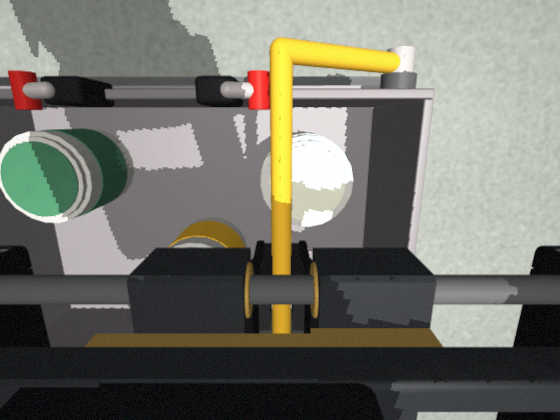

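View pics/c5.png

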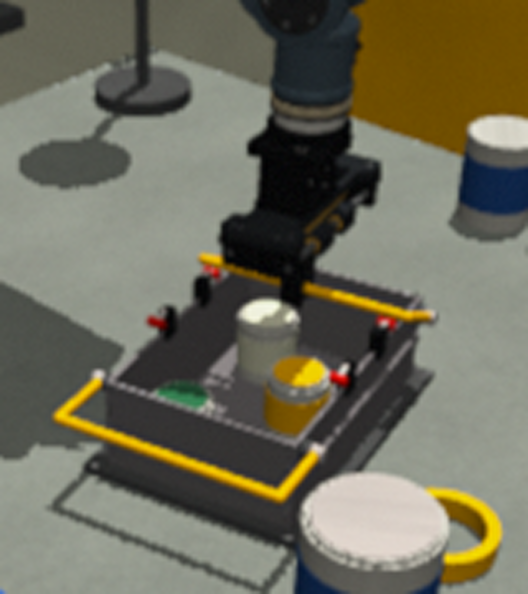

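```bash
python3 -m inch '[{"ax":0,"ay":0,"az":0,"dx":0,"dy":0,"dz":0,"gripper":0},{"ax":0,"ay":0,"az":0,"dx":0,"dy":-1.8,"dz":4,"gripper":0},{"ax":0,"ay":0,"az":0,"dx":0,"dy":-1.6,"dz":4,"gripper":0}]' 60;python3 -m inch '[{"ax":0,"ay":0,"az":0,"dx":0,"dy":-1.5,"dz":4,"gripper":0},{"ax":0,"ay":0,"az":0,"dx":0,"dy":-1.2,"dz":4,"gripper":0}]' 60;python3 d.py .478 .400 .0615 103.1
```

```text
time: 6.05
position: [0.5069, 0.2695, 0.0728]
tool_rot: [-0.114, 0.993, -0.0, 0.0]
ft_force: [-6.1, -4.1, 25.3]
grip_width: 0.0081
time: 6.25
position: [0.5075, 0.2664, 0.0644]
tool_rot: [-0.115, 0.993, -0.001, 0.0]
ft_force: [-1.3, -5.5, 9.5]
grip_width: 0.0082
t 6.25 pos [0.5075 0.2664 0.0644] grip 0.0082 F [-1.29 -5.51  9.52] M [-0.72  0.39  0.04] q [ 0.29  0.64  1.67 -0.    0.83 -1.51]
turn [-0.0015  0.0008  0.0015] then shift mm [ -1.5 136.8   2.9]  shift in present axes [ -1.7 136.8   2.7]
```

```bash
python3 -m inch '[{"ax":0,"ay":0,"az":0,"dx":0,"dy":0,"dz":0,"gripper":30},{"ax":0,"ay":0,"az":0,"dx":0,"dy":0,"dz":0,"gripper":30},{"ax":0,"ay":0,"az":0,"dx":0,"dy":0,"dz":0,"gripper":30},{"ax":0,"ay":0,"az":0,"dx":0,"dy":0,"dz":-15,"gripper":30},{"ax":0,"ay":0,"az":0,"dx":0,"dy":0,"dz":-20,"gripper":30},{"ax":0,"ay":0,"az":0,"dx":0,"dy":0,"dz":0,"gripper":0},{"ax":0,"ay":0,"az":0,"dx":0,"dy":0,"dz":0,"gripper":0},{"ax":0,"ay":0,"az":0,"dx":0,"dy":0,"dz":0,"gripper":0}]' 30; cat > m2.py <<'E'
import sys
from h import *
def bars(n='wrist',cen=(.521,.213),ang=13.1):
    c=cam(n);P=pts(c)
    hsv=cv2.cvtColor(c['img'],cv2.COLOR_RGB2HSV);H,S,V=[hsv[...,i].astype(int) for i in range(3)]
    m=(H>18)&(H<33)&(S>150)&(V>70)&(P[...,2]>0.08)&(P[...,2]<.17)
    a=np.radians(ang);e=np.array([np.cos(a),np.sin(a)]);f=np.array([-e[1],e[0]])
    q=P[m];d=q[:,:2]-cen;x=d@e;y=d@f
    for lo,hi in ((-.1,-.075),(-.075,-.03),(-.03,.03),(.03,.075),(.075,.1)):
        for s in (1,-1):
            kk=(x>lo)&(x<hi)&(y*s>.02)&(y*s<.23)
            if kk.sum()>8: print(n,s,lo,kk.sum(),'y',np.median(y[kk]).round(4),np.percentile(y[kk],[3,97]).round(4),'ztop',np.percentile(q[kk][:,2],[10,50,90]).round(4))
    return c
if __name__=='__main__':
    for n in sys.argv[2:]: save(bars(n),n+sys.argv[1]+'.png')
E
python3 m2.py 5 wrist top; python3 d.py .478 .400 .0615 103.1
```

```text
time: 7.05
position: [0.5066, 0.2669, 0.0961]
tool_rot: [-0.114, 0.993, -0.0, -0.001]
ft_force: [1.0, 0.1, -0.1]
grip_width: 0.0095
wrist 1 -0.1 1156 y 0.0597 [0.0527 0.1131] ztop [0.0968 0.111  0.1131]
wrist 1 -0.075 1377 y 0.056 [0.0515 0.0604] ztop [0.1103 0.1121 0.1131]
wrist 1 -0.03 1064 y 0.0559 [0.0518 0.0601] ztop [0.1106 0.1121 0.1132]
wrist 1 0.03 444 y 0.0564 [0.0518 0.0609] ztop [0.1099 0.1119 0.1129]
top 1 -0.1 16 y 0.0588 [0.0538 0.0617] ztop [0.108  0.1105 0.1124]
top -1 -0.1 29 y -0.1954 [-0.1991 -0.1823] ztop [0.0886 0.0912 0.0948]
top 1 -0.075 42 y 0.0564 [0.0529 0.06  ] ztop [0.1085 0.112  0.1141]
top -1 -0.075 50 y -0.1957 [-0.1996 -0.1915] ztop [0.0892 0.0925 0.0958]
top -1 -0.03 62 y -0.1957 [-0.1995 -0.1917] ztop [0.0887 0.0922 0.0952]
top 1 0.03 16 y 0.0568 [0.0542 0.0614] ztop [0.1075 0.1119 0.1151]
top -1 0.03 46 y -0.1954 [-0.1992 -0.1915] ztop [0.0885 0.0919 0.095 ]
top 1 0.075 26 y 0.0572 [0.0528 0.065 ] ztop [0.1076 0.1118 0.1155]
top -1 0.075 28 y -0.1957 [-0.1998 -0.1911] ztop [0.0887 0.0923 0.0958]
t 7.15 pos [0.5067 0.2668 0.0959] grip 0.0039 F [-0.45 -0.06 -0.1 ] M [0.06 0.03 0.03] q [ 0.29  0.59  1.65  0.    0.9  -1.51]
turn [-0.0001 -0.002   0.    ] then shift mm [ -2.3 136.3  34.4]  shift in present axes [ -2.3 136.3  34.4]
```

View pics/wrist5.png

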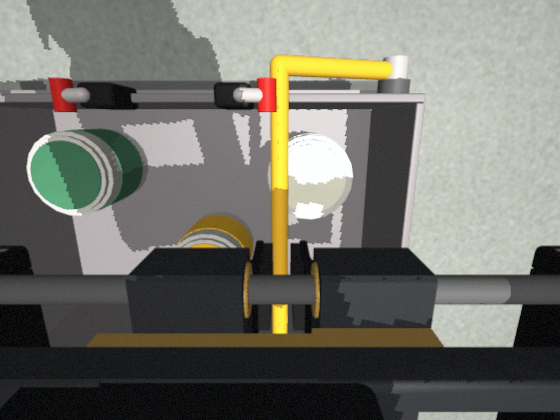

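```bash
python3 -m inch '[{"ax":0,"ay":0,"az":0,"dx":0,"dy":0,"dz":6,"gripper":0},{"ax":0,"ay":0,"az":0,"dx":0,"dy":0,"dz":4,"gripper":0},{"ax":0,"ay":0,"az":0,"dx":0,"dy":0,"dz":4,"gripper":0}]' 30;python3 -m inch '[{"ax":0,"ay":0,"az":0,"dx":0,"dy":0,"dz":2,"gripper":0}]';python3 -m inch '[{"ax":0,"ay":0,"az":0,"dx":0,"dy":0,"dz":2,"gripper":0}]'
```

```text
time: 7.45
position: [0.5071, 0.2667, 0.0821]
tool_rot: [-0.114, 0.993, -0.0, -0.001]
ft_force: [0.7, 0.2, 1.6]
grip_width: 0.0001
time: 7.55
position: [0.5072, 0.2665, 0.0807]
tool_rot: [-0.114, 0.993, -0.0, -0.0]
ft_force: [-2.2, -2.4, 12.4]
grip_width: 0.0001
time: 7.65
position: [0.5073, 0.2665, 0.0804]
tool_rot: [-0.114, 0.993, -0.0, -0.0]
ft_force: [-6.0, -3.3, 23.2]
grip_width: 0.0004
```

```bash
python3 -m inch '[{"ax":0,"ay":0,"az":0,"dx":0,"dy":0,"dz":2,"gripper":0}]';python3 -m inch '[{"ax":0,"ay":0,"az":0,"dx":0,"dy":0,"dz":1.5,"gripper":0},{"ax":0,"ay":0,"az":0,"dx":0,"dy":0,"dz":0,"gripper":0}]';python3 -m inch '[{"ax":0,"ay":0,"az":0,"dx":0,"dy":0,"dz":-8,"gripper":0},{"ax":0,"ay":0,"az":0,"dx":0,"dy":0,"dz":-25,"gripper":0},{"ax":0,"ay":0,"az":0,"dx":0,"dy":0,"dz":-35,"gripper":0},{"ax":0,"ay":0,"az":0,"dx":0,"dy":0,"dz":-15,"gripper":40}]'; python3 m2.py 6 wrist; python3 d.py .569 .0238 .12 103.1
```

```text
time: 7.75
position: [0.5074, 0.2665, 0.0802]
tool_rot: [-0.114, 0.993, -0.0, 0.0]
ft_force: [-6.9, -4.4, 34.0]
grip_width: 0.0003
time: 7.95
position: [0.5075, 0.2665, 0.0802]
tool_rot: [-0.114, 0.993, -0.0, 0.001]
ft_force: [-7.4, -4.8, 30.2]
grip_width: 0.0006
time: 8.35
position: [0.509, 0.2675, 0.1611]
tool_rot: [-0.114, 0.993, 0.0, 0.002]
ft_force: [0.6, 0.2, -0.4]
grip_width: 0.0033
wrist 1 -0.1 524 y 0.0594 [0.0521 0.1128] ztop [0.0952 0.1071 0.1098]
wrist -1 -0.1 96 y -0.1476 [-0.1596 -0.1351] ztop [0.0882 0.0901 0.0917]
wrist 1 -0.075 716 y 0.055 [0.0511 0.0595] ztop [0.1073 0.1089 0.1101]
wrist 1 -0.03 793 y 0.0555 [0.0508 0.0596] ztop [0.1072 0.1089 0.1101]
wrist 1 0.03 143 y 0.0579 [0.0554 0.0596] ztop [0.1074 0.1091 0.1101]
wrist -1 0.03 13 y -0.1915 [-0.1929 -0.191 ] ztop [0.0875 0.0889 0.0899]
wrist 1 0.075 112 y 0.0571 [0.0545 0.0597] ztop [0.1079 0.1093 0.1136]
t 8.4 pos [0.51   0.2679 0.1627] grip 0.0065 F [ 0.96 -0.1   1.07] M [0.04 0.01 0.05] q [ 0.29  0.5   1.6   0.    1.04 -1.51]
turn [0.0006 0.0077 0.0001] then shift mm [  -2.1 -251.1   42.7]  shift in present axes [  -1.8 -251.1   42.5]
```

```bash
python3 -m inch '[{"ax":0,"ay":0,"az":0,"dx":-2,"dy":-42,"dz":0,"gripper":40},{"ax":0,"ay":0,"az":0,"dx":0,"dy":-42,"dz":0,"gripper":40},{"ax":0,"ay":0,"az":0,"dx":0,"dy":-42,"dz":0,"gripper":40},{"ax":0,"ay":0,"az":0,"dx":0,"dy":-42,"dz":0,"gripper":40},{"ax":0,"ay":0,"az":0,"dx":0,"dy":-42,"dz":5,"gripper":40},{"ax":0,"ay":0,"az":0,"dx":0,"dy":-41,"dz":10,"gripper":40},{"ax":0,"ay":0,"az":0,"dx":0,"dy":0,"dz":25,"gripper":40},{"ax":0,"ay":0,"az":0,"dx":0,"dy":0,"dz":0,"gripper":40}]'; python3 m2.py 7 wrist; python3 d.py .569 .0238 .044 103.1
```

```text
time: 9.2
position: [0.5634, 0.0219, 0.1149]
tool_rot: [-0.113, 0.994, 0.001, -0.004]
ft_force: [-0.5, 0.4, -0.1]
grip_width: 0.0349
wrist -1 -0.1 890 y -0.1946 [-0.201  -0.1383] ztop [0.09   0.0922 0.0937]
wrist -1 -0.075 910 y -0.1969 [-0.2013 -0.1928] ztop [0.0913 0.0929 0.094 ]
wrist -1 -0.03 1002 y -0.1971 [-0.2012 -0.1929] ztop [0.0912 0.0928 0.094 ]
wrist -1 0.03 267 y -0.1969 [-0.2012 -0.1931] ztop [0.0914 0.0929 0.0939]
wrist -1 0.075 107 y -0.197 [-0.2009 -0.1931] ztop [0.0914 0.0929 0.0938]
t 9.25 pos [0.5641 0.0228 0.1163] grip 0.0347 F [0.36 0.24 0.38] M [ 0.04  0.   -0.02] q [-0.16  0.55  1.65  0.    0.94 -1.96]
turn [ 0.0025 -0.0054 -0.0014] then shift mm [-5.  -0.1 72.3]  shift in present axes [-5.4 -0.3 72.3]
```

View pics/wrist7.png

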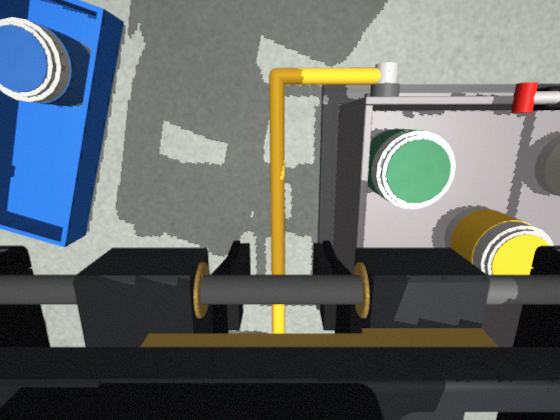

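Bail_b's bar is centred at column 277 between the fingers. I'll descend and grip.

```bash
python3 -m inch '[{"ax":0,"ay":-0.004,"az":0,"dx":-4,"dy":-1,"dz":30,"gripper":40},{"ax":0,"ay":0,"az":0,"dx":0,"dy":-0.5,"dz":25,"gripper":40},{"ax":0,"ay":0,"az":0,"dx":0,"dy":0,"dz":17,"gripper":40},{"ax":0,"ay":0,"az":0,"dx":0,"dy":0,"dz":0,"gripper":40},{"ax":0,"ay":0,"az":0,"dx":0,"dy":0,"dz":0,"gripper":0},{"ax":0,"ay":0,"az":0,"dx":0,"dy":0,"dz":0,"gripper":0},{"ax":0,"ay":0,"az":0,"dx":0,"dy":0,"dz":0,"gripper":0},{"ax":0,"ay":0,"az":0,"dx":0,"dy":0,"dz":0,"gripper":0}]' 25; python3 -m inch '[{"ax":0,"ay":0,"az":0,"dx":0,"dy":0,"dz":0,"gripper":0},{"ax":0,"ay":0,"az":0,"dx":0,"dy":0,"dz":0,"gripper":0}]' 25; python3 d.py .569 .0238 .044 103.1
python3 - <<'E'
import numpy as np
ph=np.r_[np.linspace(3.14,0.50,13)]
Y=125-70*np.cos(ph);Z=88+70*np.sin(ph)
for a in range(1,len(ph)): print(round(ph[a],2),'dy',(-(Y[a]-Y[a-1])).round(1),'dz',(-(Z[a]-Z[a-1])).round(1))
E
```

```text
time: 10.05
position: [0.5717, 0.0218, 0.0475]
tool_rot: [-0.115, 0.993, -0.001, 0.003]
ft_force: [1.3, -11.4, 0.3]
grip_width: 0.0108
time: 10.25
position: [0.5718, 0.0211, 0.0472]
tool_rot: [-0.114, 0.993, -0.001, 0.003]
ft_force: [0.4, -5.6, 0.9]
grip_width: 0.0087
t 10.25 pos [0.5718 0.0211 0.0472] grip 0.0087 F [ 0.41 -5.6   0.92] M [-0.78 -0.07 -0.02] q [-0.16  0.66  1.69  0.    0.78 -1.96]
turn [-0.0023  0.006   0.0002] then shift mm [2.1 3.2 3.2]  shift in present axes [2.1 3.2 3.2]
2.92 dy 1.7 dz -15.3
2.7 dy 5.0 dz -14.5
2.48 dy 8.1 dz -13.1
2.26 dy 10.7 dz -11.0
2.04 dy 12.9 dz -8.4
1.82 dy 14.4 dz -5.4
1.6 dy 15.2 dz -2.1
1.38 dy 15.3 dz 1.2
1.16 dy 14.7 dz 4.6
0.94 dy 13.3 dz 7.6
0.72 dy 11.3 dz 10.4
0.5 dy 8.8 dz 12.6
```

```bash
python3 -m inch '[{"ax":0,"ay":0.005,"az":0,"dx":0,"dy":1.7,"dz":-15.3,"gripper":0},{"ax":0,"ay":0,"az":0,"dx":0,"dy":5,"dz":-14.5,"gripper":0},{"ax":0,"ay":0,"az":0,"dx":0,"dy":8.1,"dz":-13.1,"gripper":0}]' 25;python3 -m inch '[{"ax":0,"ay":0,"az":0,"dx":0,"dy":10.7,"dz":-11,"gripper":0},{"ax":0,"ay":0,"az":0,"dx":0,"dy":12.9,"dz":-8.4,"gripper":0},{"ax":0,"ay":0,"az":0,"dx":0,"dy":14.4,"dz":-5.4,"gripper":0}]';python3 d.py .569 .0238 .044 103.1
```

```text
time: 10.55
position: [0.5686, 0.0338, 0.09]
tool_rot: [-0.115, 0.993, -0.003, 0.0]
ft_force: [1.4, -9.2, -1.0]
grip_width: 0.0094
time: 10.85
position: [0.5606, 0.0699, 0.1171]
tool_rot: [-0.115, 0.993, -0.004, 0.001]
ft_force: [-0.9, -7.7, 6.5]
grip_width: 0.0089
t 10.85 pos [0.5606 0.0699 0.1171] grip 0.0089 F [-0.85 -7.72  6.47] M [-1.44  0.13  0.02] q [-0.07  0.55  1.66 -0.01  0.93 -1.87]
turn [-0.0078  0.0017  0.0012] then shift mm [  2.3 -46.8  73.1]  shift in present axes [  2.5 -46.2  73.5]
```

```bash
python3 -m inch '[{"ax":0,"ay":0,"az":0,"dx":0,"dy":15.2,"dz":-2.1,"gripper":0},{"ax":0,"ay":0,"az":0,"dx":0,"dy":15.3,"dz":1.2,"gripper":0},{"ax":0,"ay":0,"az":0,"dx":0,"dy":14.7,"dz":4.6,"gripper":0}]' 25;python3 -m inch '[{"ax":0,"ay":0,"az":0,"dx":0,"dy":13.3,"dz":7.6,"gripper":0},{"ax":0,"ay":0,"az":0,"dx":0,"dy":11.3,"dz":10.4,"gripper":0},{"ax":0,"ay":0,"az":0,"dx":0,"dy":8.8,"dz":12.6,"gripper":0},{"ax":0,"ay":0,"az":0,"dx":0,"dy":0,"dz":0,"gripper":0}]';python3 d.py .569 .0238 .044 103.1;python3 m2.py 8 wrist
```

```text
time: 11.15
position: [0.5499, 0.1177, 0.1119]
tool_rot: [-0.114, 0.993, -0.001, 0.002]
ft_force: [1.9, -3.2, 2.1]
grip_width: 0.0091
time: 11.55
position: [0.5419, 0.1516, 0.0777]
tool_rot: [-0.114, 0.993, 0.0, 0.0]
ft_force: [5.7, -1.1, -3.2]
grip_width: 0.009
t 11.55 pos [0.5419 0.1516 0.0777] grip 0.009 F [ 5.66 -1.09 -3.16] M [-0.22 -0.98  0.04] q [ 0.07  0.6   1.69  0.    0.84 -1.73]
turn [0.0001 0.001  0.0007] then shift mm [   2.6 -130.6   33.7]  shift in present axes [   2.7 -130.6   33.6]
wrist 1 -0.1 600 y 0.0522 [0.0498 0.0668] ztop [0.1044 0.1076 0.1099]
wrist -1 -0.1 2037 y -0.0654 [-0.1152 -0.0588] ztop [0.1015 0.1198 0.1217]
wrist 1 -0.075 2104 y 0.0525 [0.05   0.0576] ztop [0.1051 0.1087 0.1101]
wrist -1 -0.075 1982 y -0.0632 [-0.0675 -0.0587] ztop [0.1189 0.1207 0.1218]
wrist 1 -0.03 1743 y 0.0525 [0.05  0.058] ztop [0.1051 0.1086 0.11  ]
wrist -1 -0.03 1505 y -0.0632 [-0.0677 -0.0587] ztop [0.1188 0.1207 0.1218]
wrist 1 0.03 876 y 0.0525 [0.05   0.0582] ztop [0.1051 0.1087 0.11  ]
wrist -1 0.03 414 y -0.0633 [-0.0676 -0.0583] ztop [0.1185 0.1205 0.1216]
```

View pics/wrist8.png

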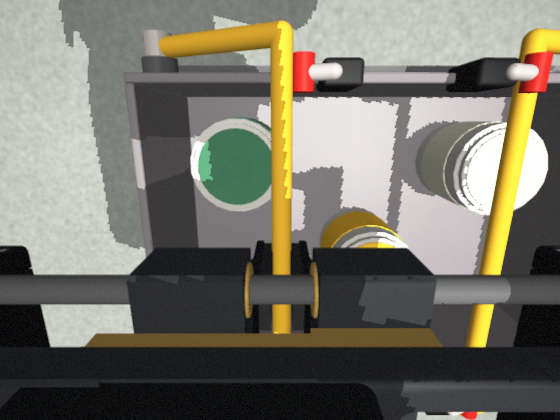

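```bash
python3 -m inch '[{"ax":0,"ay":0,"az":0,"dx":0,"dy":0,"dz":0,"gripper":0},{"ax":0,"ay":0,"az":0,"dx":0,"dy":1.8,"dz":4,"gripper":0},{"ax":0,"ay":0,"az":0,"dx":0,"dy":1.6,"dz":4,"gripper":0}]' 60;python3 -m inch '[{"ax":0,"ay":0,"az":0,"dx":0,"dy":1.5,"dz":4,"gripper":0},{"ax":0,"ay":0,"az":0,"dx":0,"dy":1.2,"dz":4,"gripper":0}]' 60;python3 -m inch '[{"ax":0,"ay":0,"az":0,"dx":0,"dy":0,"dz":0,"gripper":30},{"ax":0,"ay":0,"az":0,"dx":0,"dy":0,"dz":0,"gripper":30},{"ax":0,"ay":0,"az":0,"dx":0,"dy":0,"dz":0,"gripper":30},{"ax":0,"ay":0,"az":0,"dx":0,"dy":0,"dz":-15,"gripper":30},{"ax":0,"ay":0,"az":0,"dx":0,"dy":0,"dz":-20,"gripper":30},{"ax":0,"ay":0,"az":0,"dx":0,"dy":0,"dz":0,"gripper":0},{"ax":0,"ay":0,"az":0,"dx":0,"dy":0,"dz":0,"gripper":0},{"ax":0,"ay":0,"az":0,"dx":0,"dy":0,"dz":0,"gripper":0}]' 30;python3 m2.py 9 wrist;python3 d.py .5337 .1577 .083 103.1
```

```text
time: 11.9
position: [0.5416, 0.1536, 0.0725]
tool_rot: [-0.114, 0.993, -0.001, 0.001]
ft_force: [2.0, -3.9, 12.2]
grip_width: 0.008
time: 12.1
position: [0.5413, 0.1558, 0.0647]
tool_rot: [-0.115, 0.993, -0.001, 0.001]
ft_force: [-4.0, -9.4, 41.7]
grip_width: 0.0078
time: 12.9
position: [0.5381, 0.1565, 0.0976]
tool_rot: [-0.114, 0.993, 0.0, -0.002]
ft_force: [0.7, 0.3, 0.6]
grip_width: 0.0095
wrist 1 -0.1 671 y 0.0575 [0.0502 0.0964] ztop [0.0987 0.1054 0.1097]
wrist -1 -0.1 975 y -0.0635 [-0.1169 -0.0554] ztop [0.0949 0.1063 0.1096]
wrist 1 -0.075 1550 y 0.0528 [0.0501 0.0578] ztop [0.1056 0.1088 0.1101]
wrist -1 -0.075 1316 y -0.0592 [-0.0633 -0.0548] ztop [0.1074 0.1089 0.1102]
wrist 1 -0.03 1512 y 0.0527 [0.0502 0.058 ] ztop [0.1056 0.1088 0.1101]
wrist -1 -0.03 1227 y -0.0589 [-0.0635 -0.0547] ztop [0.1074 0.109  0.1101]
wrist 1 0.03 695 y 0.0529 [0.0502 0.0585] ztop [0.1055 0.1087 0.11  ]
wrist -1 0.03 434 y -0.059 [-0.0637 -0.0544] ztop [0.1069 0.1089 0.11  ]
wrist 1 0.075 17 y 0.0538 [0.0519 0.059 ] ztop [0.1081 0.1089 0.1094]
t 12.95 pos [0.5383 0.1564 0.0976] grip 0.0061 F [ 0.08  0.8  -0.55] M [ 0.04  0.02 -0.01] q [ 0.08  0.57  1.68  0.    0.89 -1.72]
turn [ 0.0006 -0.0037 -0.0001] then shift mm [ 4.1  2.3 14.6]  shift in present axes [ 4.1  2.3 14.7]
```

```bash
python3 -m inch '[{"ax":0,"ay":0,"az":0,"dx":0,"dy":0,"dz":8,"gripper":0},{"ax":0,"ay":0,"az":0,"dx":0,"dy":0,"dz":6,"gripper":0},{"ax":0,"ay":0,"az":0,"dx":0,"dy":0,"dz":3,"gripper":0}]' 30;python3 -m inch '[{"ax":0,"ay":0,"az":0,"dx":0,"dy":0,"dz":2,"gripper":0}]';python3 -m inch '[{"ax":0,"ay":0,"az":0,"dx":0,"dy":0,"dz":2,"gripper":0}]'; python3 -m inch '[{"ax":0,"ay":0,"az":0,"dx":0,"dy":0,"dz":2,"gripper":0}]'
```

```text
time: 13.25
position: [0.5386, 0.1562, 0.0806]
tool_rot: [-0.114, 0.993, 0.0, -0.002]
ft_force: [-3.8, -0.5, 14.0]
grip_width: 0.0008
time: 13.35
position: [0.5387, 0.1562, 0.0805]
tool_rot: [-0.114, 0.993, -0.0, -0.002]
ft_force: [-5.0, -0.6, 20.0]
grip_width: 0.0002
time: 13.45
position: [0.5387, 0.1562, 0.0802]
tool_rot: [-0.114, 0.993, -0.0, -0.001]
ft_force: [-8.1, -1.8, 31.7]
grip_width: 0.0
time: 13.55
position: [0.5388, 0.1562, 0.0799]
tool_rot: [-0.114, 0.993, -0.0, -0.001]
ft_force: [-9.9, -2.1, 41.9]
grip_width: 0.0007
```

```bash
python3 -m inch '[{"ax":0,"ay":0,"az":0,"dx":0,"dy":0,"dz":-12,"gripper":0},{"ax":0,"ay":0,"az":0,"dx":0,"dy":0,"dz":-30,"gripper":0},{"ax":0,"ay":0,"az":0,"dx":0,"dy":0,"dz":-40,"gripper":50},{"ax":0,"ay":0,"az":0.105,"dx":0,"dy":0,"dz":-20,"gripper":50},{"ax":0,"ay":0,"az":0.105,"dx":0,"dy":0,"dz":0,"gripper":50},{"ax":0,"ay":0,"az":0.105,"dx":0,"dy":0,"dz":0,"gripper":50}]' 30;python3 m2.py 10 wrist top scene;python3 d.py .532 -.2236 .15 85
```

```text
time: 14.15
position: [0.54, 0.1563, 0.1786]
tool_rot: [0.045, 0.999, -0.0, 0.0]
ft_force: [-0.3, 0.1, 0.8]
grip_width: 0.0248
wrist 1 -0.1 385 y 0.0696 [0.0509 0.1147] ztop [0.0943 0.1042 0.1099]
wrist -1 -0.1 400 y -0.0633 [-0.1169 -0.0548] ztop [0.0949 0.1065 0.1098]
wrist 1 -0.075 735 y 0.0537 [0.0506 0.0583] ztop [0.1064 0.1089 0.1102]
wrist -1 -0.075 632 y -0.0585 [-0.063  -0.0545] ztop [0.1073 0.1089 0.1102]
wrist 1 -0.03 846 y 0.0538 [0.0506 0.0584] ztop [0.1064 0.1089 0.11  ]
wrist -1 -0.03 731 y -0.0585 [-0.063  -0.0544] ztop [0.1074 0.109  0.11  ]
wrist 1 0.03 568 y 0.0538 [0.0505 0.0588] ztop [0.1063 0.109  0.1102]
wrist -1 0.03 385 y -0.0587 [-0.0631 -0.0545] ztop [0.1073 0.109  0.11  ]
wrist 1 0.075 42 y 0.0551 [0.0506 0.0595] ztop [0.1065 0.1087 0.1102]
top -1 -0.1 19 y -0.0596 [-0.0622 -0.055 ] ztop [0.1064 0.1087 0.1126]
top 1 -0.075 37 y 0.0558 [0.0525 0.0595] ztop [0.106  0.1087 0.1121]
top -1 -0.075 45 y -0.058 [-0.0617 -0.0539] ztop [0.1049 0.1091 0.1116]
top 1 -0.03 41 y 0.0558 [0.0522 0.0594] ztop [0.1058 0.1088 0.1127]
top -1 0.075 18 y -0.06 [-0.0625 -0.0568]
[... 285 characters left out ...]
5] ztop [0.1047 0.1093 0.112 ]
scene 1 -0.03 56 y 0.0513 [0.0465 0.0558] ztop [0.1037 0.1081 0.1112]
scene -1 -0.03 58 y -0.0647 [-0.0679 -0.0603] ztop [0.1046 0.1085 0.1116]
scene 1 0.03 45 y 0.0503 [0.0456 0.0575] ztop [0.1047 0.108  0.1114]
scene -1 0.03 48 y -0.0639 [-0.0682 -0.0577] ztop [0.1047 0.1082 0.1111]
scene 1 0.075 13 y 0.0501 [0.0316 0.0555] ztop [0.105  0.1088 0.1115]
scene -1 0.075 28 y -0.064 [-0.0671 -0.0601] ztop [0.1041 0.1079 0.1114]
t 14.3 pos [0.5393 0.1562 0.1775] grip 0.0361 F [0.65 0.64 0.9 ] M [-0.01  0.02 -0.02] q [ 0.08  0.46  1.61 -0.    1.07 -1.4 ]
turn [-0.0004 -0.0015  0.0029] then shift mm [ -25.8 -379.    27.5]  shift in present axes [ -24.7 -379.1   27.6]
```

View pics/top10.png

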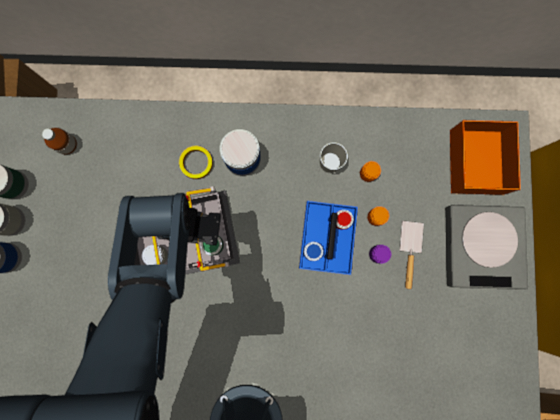

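Both bars are at the same height (top .109), symmetric and home. The tray is undisturbed at (328,237). I'll move over to it.

```bash
python3 -m inch '[{"ax":0,"ay":0,"az":0,"dx":-2.5,"dy":-38,"dz":0,"gripper":50},{"ax":0,"ay":0,"az":0,"dx":-2.5,"dy":-38,"dz":0,"gripper":50},{"ax":0,"ay":0,"az":0,"dx":-2.5,"dy":-38,"dz":0,"gripper":50},{"ax":0,"ay":0,"az":0,"dx":-2.5,"dy":-38,"dz":0,"gripper":50},{"ax":0,"ay":0,"az":0,"dx":-2.5,"dy":-38,"dz":0,"gripper":50},{"ax":0,"ay":0,"az":0,"dx":-2.5,"dy":-38,"dz":0,"gripper":50},{"ax":0,"ay":0,"az":0,"dx":-2.5,"dy":-38,"dz":0,"gripper":50},{"ax":0,"ay":0,"az":0,"dx":-2.5,"dy":-38,"dz":0,"gripper":50}]';python3 -m inch '[{"ax":0,"ay":0,"az":0,"dx":-2.5,"dy":-38,"dz":0,"gripper":50},{"ax":0,"ay":0,"az":0,"dx":-2,"dy":-37,"dz":0,"gripper":50},{"ax":0,"ay":0,"az":0,"dx":0,"dy":0,"dz":0,"gripper":50}]';python3 d.py .532 -.2236 .15 85;python3 - <<'E'
from h import *
for n in ['wrist','scene']:
    c=cam(n);save(c,n+'11.png');np.savez('pics/%s11.npz'%n,**c)
E
```

```text
time: 15.1
position: [0.5328, -0.1498, 0.1774]
tool_rot: [0.042, 0.999, 0.0, -0.001]
ft_force: [1.2, -0.2, 0.3]
grip_width: 0.0435
time: 15.4
position: [0.5317, -0.2286, 0.1775]
tool_rot: [0.045, 0.999, -0.001, 0.0]
ft_force: [-0.1, 0.2, -0.3]
grip_width: 0.0435
t 15.4 pos [ 0.5317 -0.2286  0.1775] grip 0.0435 F [-0.06  0.24 -0.27] M [ 0.1   0.01 -0.01] q [-0.6   0.48  1.57 -0.    1.09 -2.08]
turn [-0.0029  0.0005 -0.0018] then shift mm [ 0.1  5.  27.5]  shift in present axes [ 0.1  5.1 27.5]
```

View pics/wrist11.png

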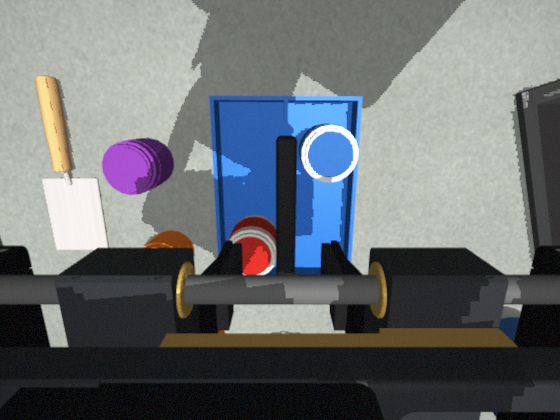

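```bash
python3 - <<'E'
from h import *
# tote centre along x in top0 from catches and bail b; and wrist10-based bar ends; tray fits
c=dict(np.load('pics/scene0.npz'));P=pts(c)
for nm in ('scene0','scene11','wrist11'):
    c=dict(np.load('pics/%s.npz'%nm));P=pts(c)
    hh=cv2.cvtColor(c['img'],cv2.COLOR_RGB2HSV)[...,2]
    k=(P[...,2]>0.105)&(P[...,2]<0.135)&(abs(P[...,1]+.2236)<.05)&(abs(P[...,0]-.532)<.09)&(hh<80)
    print(nm,'handle',cv2.minAreaRect(P[k][:,:2].astype(np.float32)),k.sum(),np.percentile(P[k][:,2],[5,50,95]))
c=dict(np.load('pics/top0.npz'));P=pts(c)
a=np.radians(13.1);e=np.array([np.cos(a),np.sin(a)]);f=np.array([-e[1],e[0]])
hsv=cv2.cvtColor(c['img'],cv2.COLOR_RGB2HSV);H,S,V=[hsv[...,i].astype(int) for i in range(3)]
m=((H<6)|(H>172))&(S>150)&(V>80)&(P[...,2]>.105)
n,l,s,ce=cv2.connectedComponentsWithStats(m.astype(np.uint8))
for i in range(1,n):
    q=P[l==i].mean(0)[:2]-[.521,.213];print('catch',s[i,4],q@e,q@f)
m=(H>20)&(H<33)&(S>150)&(V>90)&(P[...,2]>0.083)
q=P[m][:,:2]-[.521,.213];x=q@e;y=q@f
for s in (1,-1):
    k=(y*s>.145)&(y*s<.21)&(abs(x)<.14);print(s,'x ends',np.percentile(x[k],[0,.5,1,99,99.5,100]).round(4))
E
```

```text
scene0 handle ((0.5391451120376587, -0.228168785572052), (0.017121247947216034, 0.12974587082862854), 86.12178802490234) 326 [0.11054675 0.12424551 0.12709668]
scene11 handle ((0.5378473401069641, -0.22607304155826569), (0.016896376386284828, 0.1332302689552307), 84.67774200439453) 342 [0.11083529 0.12460999 0.12729022]
wrist11 handle ((0.5263784527778625, -0.2231704294681549), (0.015374530106782913, 0.11375664919614792), 84.76802825927734) 2585 [0.12287371 0.12440651 0.12553082]
catch 17 0.09441751416868502 -0.05475989170268389
catch 15 0.09510125336190693 0.0517565835142378
catch 15 -0.09065025518149353 -0.05494054248962495
catch 14 -0.0895064391412014 0.05205986301700075
1 x ends [-0.108  -0.108  -0.1076  0.1143  0.1145  0.1152]
-1 x ends [-0.108  -0.1079 -0.1075  0.1148  0.1148  0.1151]
```

```bash
python3 -m inch '[{"ax":0,"ay":0,"az":0,"dx":0,"dy":4,"dz":20,"gripper":50},{"ax":0,"ay":0,"az":0,"dx":0,"dy":0,"dz":25,"gripper":50},{"ax":0,"ay":0,"az":0,"dx":0,"dy":0,"dz":25,"gripper":50},{"ax":0,"ay":0,"az":0,"dx":0,"dy":0,"dz":20,"gripper":50},{"ax":0,"ay":0,"az":0,"dx":0,"dy":0,"dz":12,"gripper":50},{"ax":0,"ay":0,"az":0,"dx":0,"dy":0,"dz":7,"gripper":50},{"ax":0,"ay":0,"az":0,"dx":0,"dy":0,"dz":0,"gripper":50}]';python3 d.py .532 -.2236 .068 85;python3 - <<'E'
from h import *
for n in ['wrist','scene']:
    c=cam(n);save(c,n+'12.png')
E
```

```text
time: 16.2
position: [0.5312, -0.2185, 0.0683]
tool_rot: [0.043, 0.999, 0.0, -0.001]
ft_force: [0.5, -0.5, 0.2]
grip_width: 0.0432
t 16.2 pos [ 0.5312 -0.2185  0.0683] grip 0.0432 F [ 0.45 -0.54  0.23] M [0.06 0.05 0.03] q [-0.58  0.63  1.67 -0.    0.85 -2.07]
turn [ 0.0006 -0.0024  0.0021] then shift mm [-1.2 -5.1  0.3]  shift in present axes [-1.2 -5.1  0.3]
```

View pics/wrist12.png

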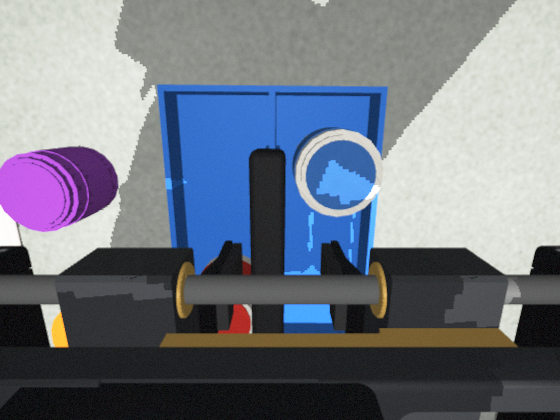

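View pics/scene12.png

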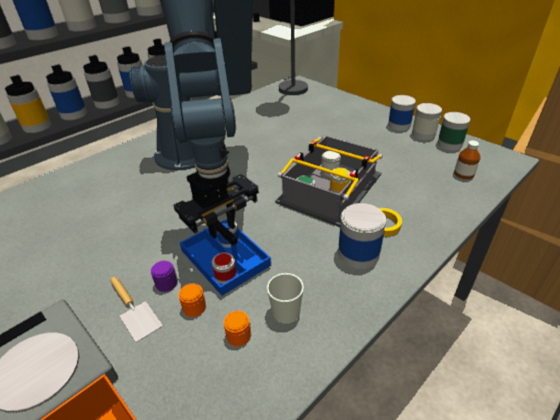

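```bash
python3 -m inch '[{"ax":0,"ay":0,"az":0,"dx":0,"dy":-5.5,"dz":0,"gripper":50},{"ax":0,"ay":0,"az":0,"dx":0,"dy":0,"dz":0,"gripper":10},{"ax":0,"ay":0,"az":0,"dx":0,"dy":0,"dz":0,"gripper":10},{"ax":0,"ay":0,"az":0,"dx":0,"dy":0,"dz":0,"gripper":0},{"ax":0,"ay":0,"az":0,"dx":0,"dy":0,"dz":0,"gripper":0},{"ax":0,"ay":0,"az":0,"dx":0,"dy":0,"dz":0,"gripper":0},{"ax":0,"ay":0,"az":0,"dx":0,"dy":0,"dz":0,"gripper":0}]' 50;python3 -m inch '[{"ax":0,"ay":0,"az":0,"dx":0,"dy":0,"dz":-3,"gripper":0},{"ax":0,"ay":0,"az":0,"dx":0,"dy":0,"dz":-4,"gripper":0},{"ax":0,"ay":0,"az":0,"dx":0,"dy":0,"dz":-5,"gripper":0},{"ax":0,"ay":0,"az":0,"dx":0,"dy":0,"dz":-5,"gripper":0},{"ax":0,"ay":0,"az":0,"dx":0,"dy":0,"dz":-3,"gripper":0},{"ax":0,"ay":0,"az":0,"dx":0,"dy":0,"dz":0,"gripper":0}]' 60;python3 d.py .532 -.2236 .068 85;python3 - <<'E'
from h import *
for n in ['wrist','scene']:
    c=cam(n);save(c,n+'13.png')
cv2.imwrite('pics/c13.png',cv2.resize(c['img'][160:300,150:300,::-1],None,fx=4,fy=4,interpolation=cv2.INTER_CUBIC))
E
```

```text
time: 17.0
position: [0.5311, -0.2251, 0.069]
tool_rot: [0.043, 0.999, -0.0, -0.0]
ft_force: [-0.2, -1.4, 0.6]
grip_width: 0.0155
time: 17.6
position: [0.5315, -0.2251, 0.0896]
tool_rot: [0.043, 0.999, -0.0, 0.0]
ft_force: [-1.4, 0.1, -4.5]
grip_width: 0.0151
t 17.6 pos [ 0.5315 -0.2251  0.0896] grip 0.0151 F [-1.41  0.05 -4.51] M [ 0.05  0.01 -0.01] q [-0.59  0.6   1.65 -0.    0.89 -2.08]
turn [-0.001   0.0002  0.0009] then shift mm [-0.4  1.6 21.6]  shift in present axes [-0.4  1.6 21.6]
```

View pics/wrist13.png

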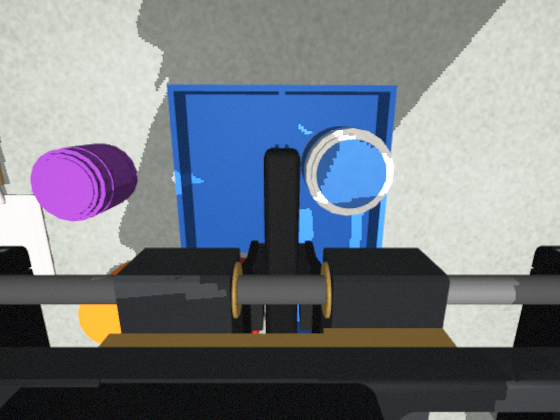

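View pics/c13.png

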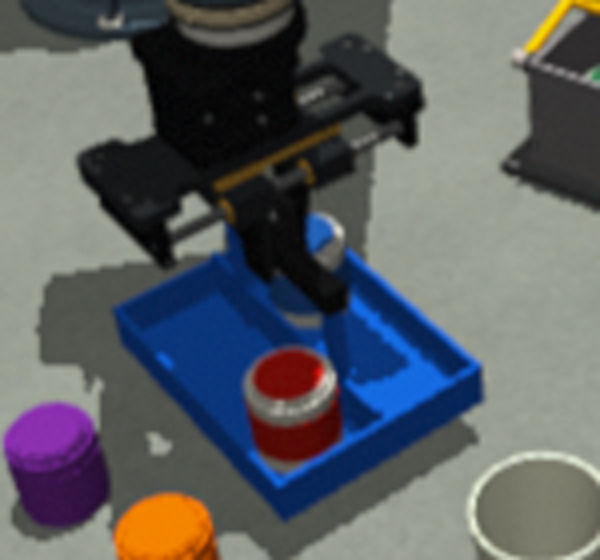

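```bash
python3 -m inch '[{"ax":0,"ay":0,"az":0,"dx":0,"dy":0,"dz":-5,"gripper":0},{"ax":0,"ay":0,"az":0,"dx":0,"dy":0,"dz":-10,"gripper":0},{"ax":0,"ay":0,"az":0,"dx":0,"dy":0,"dz":-15,"gripper":0},{"ax":0,"ay":0,"az":0,"dx":0,"dy":0,"dz":-18,"gripper":0},{"ax":0,"ay":0,"az":0,"dx":0,"dy":0,"dz":-18,"gripper":0},{"ax":0,"ay":0,"az":0,"dx":0,"dy":0,"dz":-18,"gripper":0},{"ax":0,"ay":0,"az":0,"dx":0,"dy":0,"dz":-18,"gripper":0},{"ax":0,"ay":0,"az":0,"dx":0,"dy":0,"dz":-18,"gripper":0}]' 60;python3 -m inch '[{"ax":0,"ay":0,"az":0,"dx":0,"dy":0,"dz":-15,"gripper":0},{"ax":0,"ay":0,"az":0,"dx":0,"dy":0,"dz":-10,"gripper":0},{"ax":0,"ay":0,"az":0.02,"dx":0,"dy":0,"dz":-5,"gripper":0},{"ax":0,"ay":0,"az":0.05,"dx":0,"dy":0,"dz":0,"gripper":0},{"ax":0,"ay":0,"az":0.07,"dx":0,"dy":0,"dz":0,"gripper":0},{"ax":0,"ay":0,"az":0.08,"dx":0,"dy":0,"dz":0,"gripper":0},{"ax":0,"ay":0,"az":0.08,"dx":0,"dy":0,"dz":0,"gripper":0},{"ax":0,"ay":0,"az":0.08,"dx":0,"dy":0,"dz":0,"gripper":0}]';python3 -m inch '[{"ax":0,"ay":0,"az":0.08,"dx":0,"dy":0,"dz":0,"gripper":0},{"ax":0,"ay":0,"az":0.08,"dx":0,"dy":0,"dz":0,"gripper":0},{"ax":0,"ay":0,"az":0.08,"dx":0,"dy":0,"dz":0,"gripper":0},{"ax":0,"ay":0,"az":0.08,"dx":0,"dy":0,"dz":0,"gripper":0},{"ax":0,"ay":0,"az":0.08,"dx":0,"dy":0,"dz":0,"gripper":0},{"ax":0,"ay":0,"az":0.08,"dx":0,"dy":0,"dz":0,"gripper":0},{"ax":0,"ay":0,"az":0.08,"dx":0,"dy":0,"dz":0,"gripper":0},{"ax":0,"ay":0,"az":0.08,"dx":0,"dy":0,"dz":0,"gripper":0}]';python3 d.py .524 .212 .24 13.1;python3 - <<'E'
from h import *
for n in ['wrist','scene']:
    c=cam(n);save(c,n+'14.png')
E
```

```text
time: 18.5
position: [0.531, -0.2247, 0.2104]
tool_rot: [0.043, 0.999, -0.0, -0.0]
ft_force: [-0.4, -0.3, -4.9]
grip_width: 0.0159
time: 19.3
position: [0.5306, -0.2245, 0.2383]
tool_rot: [0.233, 0.972, 0.0, -0.001]
ft_force: [-0.9, 1.1, -5.2]
grip_width: 0.0155
time: 20.1
position: [0.5306, -0.2245, 0.2383]
tool_rot: [0.527, 0.85, -0.0, -0.001]
ft_force: [1.0, 0.7, -4.4]
grip_width: 0.0155
t 20.1 pos [ 0.5306 -0.2245  0.2383] grip 0.0155 F [ 1.02  0.69 -4.43] M [-0.03  0.03 -0.03] q [-0.59  0.41  1.5  -0.    1.23 -1.05]
turn [-0.0021 -0.0017  0.2316] then shift mm [426.6  92.5  -1.7]  shift in present axes [394.  188.   -1.3]
```

View pics/scene14.png

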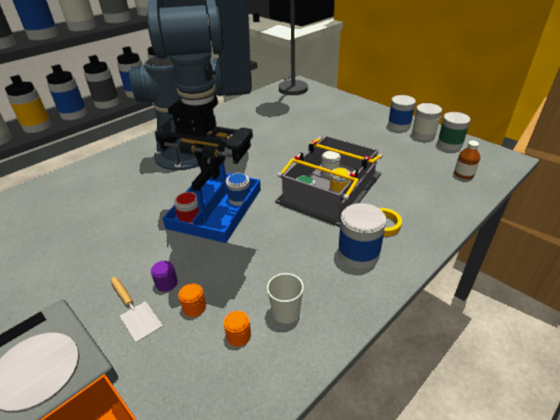

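```bash
python3 -m inch '[{"ax":0,"ay":0,"az":0.08,"dx":0,"dy":0,"dz":0,"gripper":0},{"ax":0,"ay":0,"az":0.07,"dx":0,"dy":0,"dz":0,"gripper":0},{"ax":0,"ay":0,"az":0.05,"dx":0,"dy":0,"dz":0,"gripper":0},{"ax":0,"ay":0,"az":0.03,"dx":0,"dy":0,"dz":0,"gripper":0},{"ax":0,"ay":0,"az":0,"dx":5,"dy":1.1,"dz":0,"gripper":0},{"ax":0,"ay":0,"az":0,"dx":10,"dy":2.2,"dz":0,"gripper":0},{"ax":0,"ay":0,"az":0,"dx":15,"dy":3.2,"dz":0,"gripper":0},{"ax":0,"ay":0,"az":0,"dx":18,"dy":3.9,"dz":0,"gripper":0}]' 60;python3 -m inch '[{"ax":0,"ay":0,"az":0,"dx":18,"dy":3.9,"dz":0,"gripper":0},{"ax":0,"ay":0,"az":0,"dx":18,"dy":3.9,"dz":0,"gripper":0},{"ax":0,"ay":0,"az":0,"dx":18,"dy":3.9,"dz":0,"gripper":0},{"ax":0,"ay":0,"az":0,"dx":18,"dy":3.9,"dz":0,"gripper":0},{"ax":0,"ay":0,"az":0,"dx":18,"dy":3.9,"dz":0,"gripper":0},{"ax":0,"ay":0,"az":0,"dx":18,"dy":3.9,"dz":0,"gripper":0},{"ax":0,"ay":0,"az":0,"dx":18,"dy":3.9,"dz":0,"gripper":0},{"ax":0,"ay":0,"az":0,"dx":18,"dy":3.9,"dz":0,"gripper":0}]';python3 -m inch '[{"ax":0,"ay":0,"az":0,"dx":18,"dy":3.9,"dz":0,"gripper":0},{"ax":0,"ay":0,"az":0,"dx":18,"dy":3.9,"dz":0,"gripper":0},{"ax":0,"ay":0,"az":0,"dx":18,"dy":3.9,"dz":0,"gripper":0},{"ax":0,"ay":0,"az":0,"dx":18,"dy":3.9,"dz":0,"gripper":0},{"ax":0,"ay":0,"az":0,"dx":18,"dy":3.9,"dz":0,"gripper":0},{"ax":0,"ay":0,"az":0,"dx":18,"dy":3.9,"dz":0,"gripper":0},{"ax":0,"ay":0,"az":0,"dx":18,"dy":3.9,"dz":0,"gripper":0},{"ax":0,"ay":0,"az":0,"dx":18,"dy":3.9,"dz":0,"gripper":0}]';python3 d.py .524 .212 .24 13.1
```

```text
time: 21.0
position: [0.5299, -0.1742, 0.2388]
tool_rot: [0.62, 0.785, -0.0, -0.001]
ft_force: [0.4, 0.9, -5.3]
grip_width: 0.0154
time: 21.8
position: [0.5265, -0.026, 0.2391]
tool_rot: [0.619, 0.785, -0.0, -0.0]
ft_force: [0.6, -0.2, -4.5]
grip_width: 0.0155
time: 22.6
position: [0.5229, 0.1211, 0.239]
tool_rot: [0.619, 0.785, -0.0, -0.0]
ft_force: [-0.3, 0.1, -4.8]
grip_width: 0.0154
t 22.6 pos [0.5229 0.1211 0.239 ] grip 0.0154 F [-0.3   0.1  -4.76] M [-0.05  0.07 -0.02] q [ 0.02  0.36  1.6   0.    1.19 -0.22]
turn [-0.001  -0.0003  0.0073] then shift mm [88.3 21.6 -1. ]  shift in present axes [88.1 22.3 -1. ]
```

```bash
python3 -m inch '[{"ax":0,"ay":0,"az":0.004,"dx":18,"dy":4.5,"dz":0,"gripper":0},{"ax":0,"ay":0,"az":0.003,"dx":18,"dy":4.5,"dz":0,"gripper":0},{"ax":0,"ay":0,"az":0,"dx":17,"dy":4.3,"dz":0,"gripper":0},{"ax":0,"ay":0,"az":0,"dx":14,"dy":3.5,"dz":0,"gripper":0},{"ax":0,"ay":0,"az":0,"dx":10,"dy":2.5,"dz":0,"gripper":0},{"ax":0,"ay":0,"az":0,"dx":5,"dy":1.2,"dz":0,"gripper":0},{"ax":0,"ay":0,"az":0,"dx":0,"dy":0,"dz":0,"gripper":0},{"ax":0,"ay":0,"az":0,"dx":0,"dy":0,"dz":0,"gripper":0}]';python3 d.py .524 .212 .24 13.1;python3 - <<'E'
from h import *
for n in ['wrist','scene','top']:
    c=cam(n);save(c,n+'15.png');np.savez('pics/%s15.npz'%n,**c)
E
```

```text
time: 23.4
position: [0.5252, 0.2029, 0.2388]
tool_rot: [0.622, 0.783, -0.001, -0.0]
ft_force: [-0.8, -0.0, -5.0]
grip_width: 0.0154
t 23.4 pos [0.5252 0.2029 0.2388] grip 0.0154 F [-0.76 -0.   -4.95] M [-0.05  0.07 -0.02] q [ 0.17  0.39  1.53 -0.    1.22 -0.06]
turn [-0.0014  0.0006 -0.0014] then shift mm [ 9.1  0.9 -1.2]  shift in present axes [ 9.1  0.9 -1.2]
```

View pics/wrist15.png

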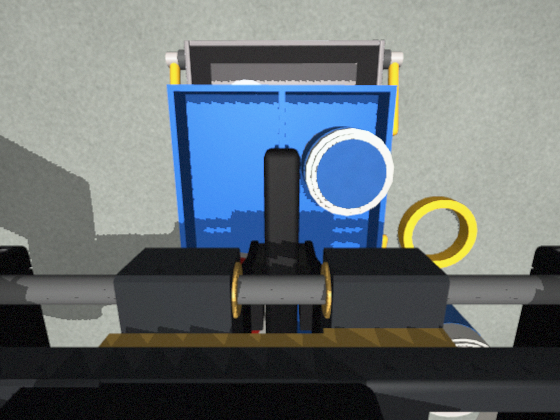

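View pics/top15.png

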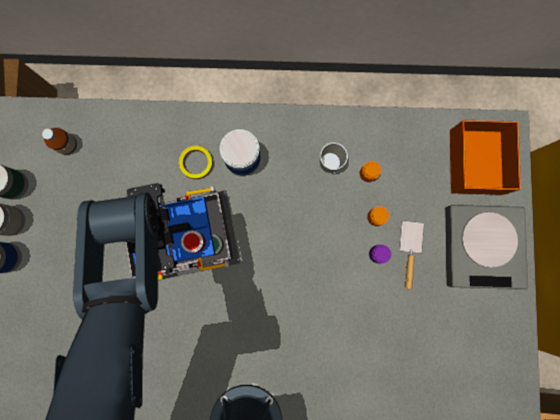

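View pics/scene15.png

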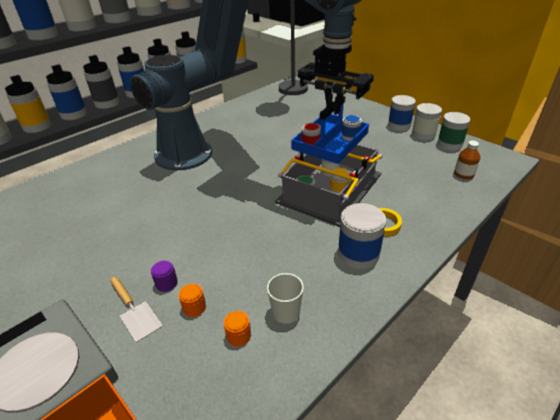

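```bash
cat > m3.py <<'E'
import sys
from h import *
C=np.array([.521,.213]);a=np.radians(13.1);e=np.array([np.cos(a),np.sin(a)]);f=np.array([-e[1],e[0]])
def tray(c,nm,zr,tol=.008):
    P=pts(c);hsv=cv2.cvtColor(c['img'],cv2.COLOR_RGB2HSV);H,S,V=[hsv[...,i].astype(int) for i in range(3)]
    m=(H>100)&(H<125)&(S>140)&(V>60)&(abs(P[...,2]-zr)<tol)
    d=P[...,:2]-C;x=d@e;y=d@f;m&=(abs(x)<.12)&(abs(y)<.16)
    print(nm,m.sum(),'x',np.percentile(x[m],[.5,2,98,99.5]).round(4),'y',np.percentile(y[m],[.5,2,98,99.5]).round(4),'z med',np.median(P[m][:,2]).round(4))
    # side rims outer lines
    for s in (1,-1):
        bins=[]
        for lo in np.arange(-.1,.1,.02):
            k=m&(y>lo)&(y<lo+.02)&(x*s>.05)
            if k.sum()>5: bins.append((lo+.01,np.percentile(x[k]*s,96)*s,np.median(P[k][:,2])))
        if len(bins)>2:
            b=np.array(bins);p=np.polyfit(b[:,0],b[:,1],1);print(' side',s,'x at0',p[1].round(4),'slope deg',np.degrees(p[0]).round(2),'z slope mrad',(1e3*np.polyfit(b[:,0],b[:,2],1)[0]).round(1),'n',len(b))
        bins=[]
        for lo in np.arange(-.08,.08,.02):
            k=m&(x>lo)&(x<lo+.02)&(y*s>.08)
            if k.sum()>5: bins.append((lo+.01,np.percentile(y[k]*s,96)*s,np.median(P[k][:,2])))
        if len(bins)>2:
            b=np.array(bins);p=np.polyfit(b[:,0],b[:,1],1);print(' end',s,'y at0',p[1].round(4),'slope deg',np.degrees(p[0]).round(2),'z slope mrad',(1e3*np.polyfit(b[:,0],b[:,2],1)[0]).round(1),'n',len(b),'z',np.median(b[:,2]).round(4))
if __name__=='__main__':
    for n in ('wrist','top','scene'):
        c=dict(np.load('pics/%s%s.npz'%(n,sys.argv[1])));tray(c,n,float(sys.argv[2]))
    o=robot.get_obs();d=np.array(o['position'])[:2]-C;print('TCP',d@e,d@f,o['position'][2])
E
python3 m3.py 15 .21
```

```text
wrist 4087 x [-0.0722 -0.0719  0.0766  0.0771] y [-0.0254 -0.0223  0.0869  0.0872] z med 0.2091
 side 1 x at0 0.0767 slope deg 0.13 z slope mrad 2.7 n 6
 end 1 y at0 0.0867 slope deg -0.35 z slope mrad -0.6 n 8 z 0.2092
 side -1 x at0 -0.0722 slope deg 0.44 z slope mrad 2.1 n 7
top 264 x [-0.0751 -0.0743  0.0743  0.0747] y [-0.1127 -0.1126  0.0866  0.0873] z med 0.2092
 side 1 x at0 0.0745 slope deg 0.11 z slope mrad 16.4 n 4
 side -1 x at0 -0.073 slope deg 1.16 z slope mrad 18.3 n 4
 end -1 y at0 -0.1122 slope deg -0.4 z slope mrad -8.4 n 8 z 0.2087
scene 543 x [-0.0694 -0.0683  0.0795  0.0802] y [-0.1176 -0.1167  0.0815  0.0835] z med 0.2087
 side 1 x at0 0.079 slope deg -1.09 z slope mrad -4.3 n 10
 end 1 y at0 0.0844 slope deg -0.96 z slope mrad 11.0 n 3 z 0.2071
 side -1 x at0 -0.0693 slope deg 0.33 z slope mrad -7.5 n 3
 end -1 y at0 -0.1165 slope deg 0.06 z slope mrad 3.0 n 8 z 0.208
TCP 0.001911724685487002 -0.011067740554663945 0.23883273469346147
```

```bash
python3 - <<'E'
from h import *
C=np.array([.521,.213]);a=np.radians(13.1);e=np.array([np.cos(a),np.sin(a)]);f=np.array([-e[1],e[0]])
for n in ('wrist15','wrist11','scene15','top15'):
    if n=='wrist11': continue
    c=dict(np.load('pics/%s.npz'%n));P=pts(c);hsv=cv2.cvtColor(c['img'],cv2.COLOR_RGB2HSV);H,S,V=[hsv[...,i].astype(int) for i in range(3)]
    d=P[...,:2]-C;x=d@e;y=d@f
    m=(H>18)&(H<33)&(S>140)&(V>60)&(P[...,2]>.08)&(P[...,2]<.13)
    for s in (1,-1):
        for t in (1,-1):
            k=m&(x*s>.09)&(x*s<.13)&(y*t>.05)&(y*t<.13)
            if k.sum()>10: print(n,s,t,k.sum(),'arm x',np.percentile(x[k],[3,50,97]).round(4),'z',np.median(P[k][:,2]))
    g=(S<60)&(abs(P[...,2]-.1)<.004)&(abs(x)<.12)&(abs(y)<.16)
    for s in (1,-1):
        k=g&(y*s>.13)
        if k.sum()>20: print(' rim end',s,np.percentile(y[k],[3,50,97]).round(4),'x',np.percentile(x[k],[1,99]).round(4))
E
```

```text
wrist15 1 1 330 arm x [0.1085 0.1134 0.1161] z 0.09731339780803033
wrist15 1 -1 49 arm x [0.1116 0.1138 0.1164] z 0.10862600048635651
wrist15 -1 1 196 arm x [-0.1069 -0.1018 -0.098 ] z 0.09549790072115802
 rim end 1 [0.133  0.1354 0.1381] x [-0.0882  0.0988]
scene15 1 1 38 arm x [0.1006 0.1157 0.1194] z 0.10221799408540194
scene15 1 -1 101 arm x [0.0931 0.114  0.1199] z 0.10332341627379527
scene15 -1 -1 50 arm x [-0.1039 -0.0984 -0.0928] z 0.10238934527010773
 rim end 1 [0.1306 0.1324 0.1377] x [0.0311 0.0997]
 rim end -1 [-0.1464 -0.1428 -0.1333] x [-0.0863  0.1043]
top15 1 -1 72 arm x [0.0991 0.1104 0.1149] z 0.10230250073632707
top15 -1 1 16 arm x [-0.1083 -0.1036 -0.0977] z 0.10963950999501759
top15 -1 -1 77 arm x [-0.1082 -0.1038 -0.0938] z 0.10360731386592392
 rim end 1 [0.1326 0.1361 0.1382] x [-0.0906  0.0079]
 rim end -1 [-0.1413 -0.1387 -0.1326] x [-0.0966  0.0992]
```

```bash
python3 -m inch '[{"ax":0,"ay":0,"az":-0.005,"dx":3,"dy":0.8,"dz":0,"gripper":0},{"ax":0,"ay":0,"az":0,"dx":5,"dy":1.2,"dz":0,"gripper":0},{"ax":0,"ay":0,"az":0,"dx":3.2,"dy":0.8,"dz":4,"gripper":0},{"ax":0,"ay":0,"az":0,"dx":0,"dy":0,"dz":8,"gripper":0},{"ax":0,"ay":0,"az":0,"dx":0,"dy":0,"dz":12,"gripper":0},{"ax":0,"ay":0,"az":0,"dx":0,"dy":0,"dz":12,"gripper":0},{"ax":0,"ay":0,"az":0,"dx":0,"dy":0,"dz":8,"gripper":0},{"ax":0,"ay":0,"az":0,"dx":0,"dy":0,"dz":4,"gripper":0}]';python3 -m inch '[{"ax":0,"ay":0,"az":0,"dx":0,"dy":0,"dz":0,"gripper":0}]';python3 - <<'E'
from h import *
for n in ['wrist','scene','top']:
    c=cam(n);save(c,n+'16.png');np.savez('pics/%s16.npz'%n,**c)
E
python3 m3.py 16 .162
python3 - <<'E'
import cv2
a=cv2.imread('pics/scene16.png')[80:240,240:420];cv2.imwrite('pics/c16.png',cv2.resize(a,None,fx=4,fy=3.7,interpolation=cv2.INTER_CUBIC))
E
```

```text
time: 24.35
position: [0.5244, 0.2146, 0.1891]
tool_rot: [0.62, 0.784, -0.002, -0.001]
ft_force: [-0.8, 0.4, -4.3]
grip_width: 0.0152
time: 24.45
position: [0.5249, 0.2147, 0.1899]
tool_rot: [0.62, 0.784, -0.001, -0.001]
ft_force: [0.3, -0.2, -5.1]
grip_width: 0.0153
wrist 4232 x [-0.0701 -0.0697  0.0788  0.0792] y [-0.0135 -0.0103  0.0986  0.0989] z med 0.1603
 side 1 x at0 0.0794 slope deg -0.35 z slope mrad 2.2 n 6
 end 1 y at0 0.0986 slope deg 0.06 z slope mrad -1.2 n 8 z 0.1603
 side -1 x at0 -0.0699 slope deg 0.15 z slope mrad 2.0 n 6
top 238 x [-0.0711 -0.0707  0.0778  0.0782] y [-0.1009 -0.1006 -0.0021  0.0978] z med 0.1608
 side 1 x at0 0.0775 slope deg -0.47 z slope mrad 14.5 n 5
 side -1 x at0 -0.0708 slope deg -0.07 z slope mrad 1.5 n 5
 end -1 y at0 -0.1005 slope deg 0.12 z slope mrad -8.8 n 8 z 0.1605
scene 504 x [-0.0663 -0.0655  0.0824  0.0826] y [-0.1063 -0.1053  0.0936  0.095 ] z med 0.1607
 side 1 x at0 0.0823 slope deg -0.09 z slope mrad -3.4 n 10
 side -1 x at0 -0.0661 slope deg 0.17 z slope mrad 7.3 n 4
 end -1 y at0 -0.105 slope deg -0.1 z slope mrad 1.8 n 8 z 0.1602
TCP 0.005222434044755483 0.0007787562497981103 0.19127291789248896
```

View pics/c16.png

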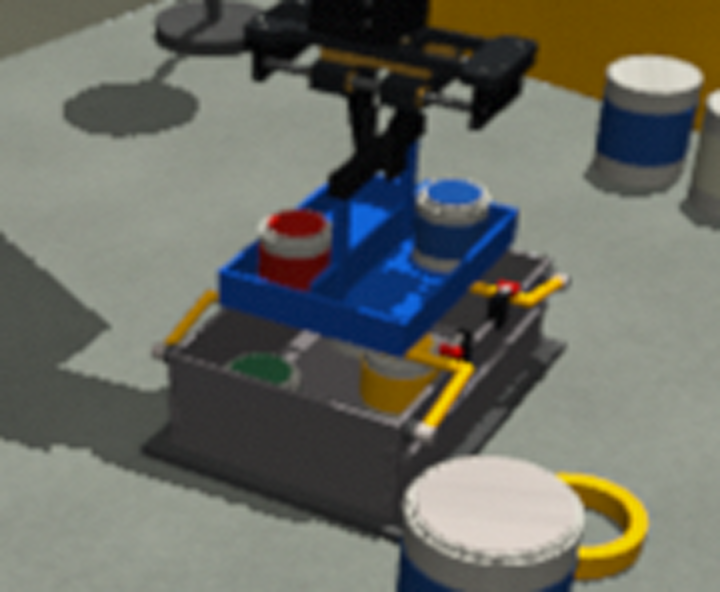

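Tray and tote centres now agree to within about 1 mm and 0.3°. I'll lower gently.

```bash
python3 -m inch '[{"ax":0,"ay":0,"az":0,"dx":0,"dy":0,"dz":2.5,"gripper":0},{"ax":0,"ay":0,"az":0,"dx":0,"dy":0,"dz":2.5,"gripper":0},{"ax":0,"ay":0,"az":0,"dx":0,"dy":0,"dz":2.5,"gripper":0},{"ax":0,"ay":0,"az":0,"dx":0,"dy":0,"dz":2,"gripper":0},{"ax":0,"ay":0,"az":0,"dx":0,"dy":0,"dz":0,"gripper":0}]';python3 -m inch '[{"ax":0,"ay":0,"az":0,"dx":0,"dy":0,"dz":1.5,"gripper":0},{"ax":0,"ay":0,"az":0,"dx":0,"dy":0,"dz":1.5,"gripper":0}]';python3 -m inch '[{"ax":0,"ay":0,"az":0,"dx":0,"dy":0,"dz":1.5,"gripper":0},{"ax":0,"ay":0,"az":0,"dx":0,"dy":0,"dz":1,"gripper":0}]'
```

```text
time: 25.1
position: [0.5251, 0.2148, 0.1809]
tool_rot: [0.62, 0.784, -0.001, -0.001]
ft_force: [-0.3, 0.1, -4.9]
grip_width: 0.0157
time: 25.3
position: [0.5255, 0.2149, 0.1783]
tool_rot: [0.62, 0.784, -0.0, -0.0]
ft_force: [-0.0, -0.2, -4.8]
grip_width: 0.0152
time: 25.5
position: [0.5253, 0.2149, 0.1757]
tool_rot: [0.62, 0.784, -0.0, -0.0]
ft_force: [0.2, 1.2, -4.8]
grip_width: 0.0155
```

```bash
python3 -m inch '[{"ax":0,"ay":0,"az":0,"dx":0,"dy":0,"dz":1.5,"gripper":0},{"ax":0,"ay":0,"az":0,"dx":0,"dy":0,"dz":1,"gripper":0}]';python3 -m inch '[{"ax":0,"ay":0,"az":0,"dx":0,"dy":0,"dz":1,"gripper":0},{"ax":0,"ay":0,"az":0,"dx":0,"dy":0,"dz":0.5,"gripper":0}]';python3 -m inch '[{"ax":0,"ay":0,"az":0,"dx":0,"dy":0,"dz":0.5,"gripper":0},{"ax":0,"ay":0,"az":0,"dx":0,"dy":0,"dz":0,"gripper":0}]'
```

```text
time: 25.7
position: [0.5253, 0.2149, 0.1732]
tool_rot: [0.62, 0.784, -0.0, -0.0]
ft_force: [-0.4, 0.4, -4.4]
grip_width: 0.0159
time: 25.9
position: [0.5253, 0.2149, 0.1718]
tool_rot: [0.62, 0.784, -0.0, -0.0]
ft_force: [-0.6, -0.3, -4.1]
grip_width: 0.0155
time: 26.1
position: [0.5253, 0.2149, 0.1713]
tool_rot: [0.62, 0.784, -0.0, -0.0]
ft_force: [0.4, 0.4, -5.3]
grip_width: 0.0154
```

```bash
python3 -m inch '[{"ax":0,"ay":0,"az":0,"dx":0,"dy":0,"dz":0.7,"gripper":0},{"ax":0,"ay":0,"az":0,"dx":0,"dy":0,"dz":0,"gripper":0}]';python3 -m inch '[{"ax":0,"ay":0,"az":0,"dx":0,"dy":0,"dz":0.7,"gripper":0},{"ax":0,"ay":0,"az":0,"dx":0,"dy":0,"dz":0,"gripper":0}]'; python3 -m inch '[{"ax":0,"ay":0,"az":0,"dx":0,"dy":0,"dz":0.7,"gripper":0},{"ax":0,"ay":0,"az":0,"dx":0,"dy":0,"dz":0,"gripper":0}]'
```

```text
time: 26.3
position: [0.5254, 0.2149, 0.1711]
tool_rot: [0.62, 0.784, -0.0, -0.0]
ft_force: [-0.6, -0.2, -2.0]
grip_width: 0.0154
time: 26.5
position: [0.5255, 0.2149, 0.171]
tool_rot: [0.62, 0.784, -0.0, -0.0]
ft_force: [-2.8, -1.4, 5.2]
grip_width: 0.0153
time: 26.7
position: [0.5255, 0.2149, 0.1709]
tool_rot: [0.62, 0.784, -0.0, 0.0]
ft_force: [-4.9, -1.2, 8.1]
grip_width: 0.0151
```

The weight transferred at TCP .171, which is exactly the seated height (217 mm). I'll ease off, look, then release.

```bash
python3 -m inch '[{"ax":0,"ay":0,"az":0,"dx":0,"dy":0,"dz":-1.2,"gripper":0},{"ax":0,"ay":0,"az":0,"dx":0,"dy":0,"dz":0,"gripper":0}]';python3 - <<'E'
from h import *
for n in ['wrist','scene','top']:
    c=cam(n);save(c,n+'17.png');np.savez('pics/%s17.npz'%n,**c)
E
python3 m3.py 17 .142
```

```text
time: 26.9
position: [0.5255, 0.2149, 0.171]
tool_rot: [0.62, 0.784, -0.0, -0.0]
ft_force: [-3.0, -0.7, 4.5]
grip_width: 0.0155
wrist 4297 x [-0.0695 -0.0691  0.0797  0.0803] y [-0.0136 -0.0107  0.0987  0.099 ] z med 0.1414
 side 1 x at0 0.0801 slope deg -0.13 z slope mrad 1.3 n 6
 end 1 y at0 0.0987 slope deg -0.0 z slope mrad -0.1 n 8 z 0.1415
 side -1 x at0 -0.0691 slope deg -0.04 z slope mrad 2.6 n 6
top 255 x [-0.0715 -0.0712  0.0776  0.0779] y [-0.1007 -0.1006  0.0975  0.0989] z med 0.1415
 side 1 x at0 0.0777 slope deg 0.16 z slope mrad 7.6 n 5
 side -1 x at0 -0.071 slope deg 0.23 z slope mrad 21.1 n 5
 end -1 y at0 -0.1004 slope deg 0.1 z slope mrad -7.5 n 8 z 0.1414
scene 493 x [-0.0667 -0.0655  0.0826  0.0834] y [-0.1056 -0.105   0.0927  0.0961] z med 0.141
 side 1 x at0 0.0824 slope deg -0.57 z slope mrad -8.5 n 10
 side -1 x at0 -0.0656 slope deg 0.26 z slope mrad -13.7 n 4
 end -1 y at0 -0.1045 slope deg -0.39 z slope mrad 3.8 n 8 z 0.1397
TCP 0.004777486557036573 0.0008374491357374598 0.17099149313282264
```

```bash
python3 -m inch '[{"ax":0,"ay":0,"az":0,"dx":0,"dy":0,"dz":0,"gripper":25},{"ax":0,"ay":0,"az":0,"dx":0,"dy":0,"dz":0,"gripper":40},{"ax":0,"ay":0,"az":0,"dx":0,"dy":0,"dz":0,"gripper":50},{"ax":0,"ay":0,"az":0,"dx":0,"dy":0,"dz":0,"gripper":50},{"ax":0,"ay":0,"az":0,"dx":0,"dy":0,"dz":0,"gripper":50}]';python3 -m inch '[{"ax":0,"ay":0,"az":0,"dx":0,"dy":0,"dz":-5,"gripper":50},{"ax":0,"ay":0,"az":0,"dx":0,"dy":0,"dz":-15,"gripper":50},{"ax":0,"ay":0,"az":0,"dx":0,"dy":0,"dz":-25,"gripper":50},{"ax":0,"ay":0,"az":0,"dx":0,"dy":0,"dz":-30,"gripper":50},{"ax":0,"ay":0,"az":0,"dx":0,"dy":0,"dz":-30,"gripper":50},{"ax":0,"ay":0,"az":0,"dx":0,"dy":0,"dz":-20,"gripper":50},{"ax":0,"ay":0,"az":0,"dx":-40,"dy":0,"dz":0,"gripper":50},{"ax":0,"ay":0,"az":0,"dx":-40,"dy":0,"dz":0,"gripper":50}]';python3 -m inch '[{"ax":0,"ay":0,"az":0,"dx":-40,"dy":0,"dz":0,"gripper":50},{"ax":0,"ay":0,"az":0,"dx":-40,"dy":0,"dz":0,"gripper":50},{"ax":0,"ay":0,"az":0,"dx":-40,"dy":0,"dz":0,"gripper":50},{"ax":0,"ay":0,"az":0,"dx":-40,"dy":0,"dz":0,"gripper":50},{"ax":0,"ay":0,"az":0,"dx":-40,"dy":0,"dz":0,"gripper":50},{"ax":0,"ay":0,"az":0,"dx":-40,"dy":0,"dz":0,"gripper":50},{"ax":0,"ay":0,"az":0,"dx":-20,"dy":0,"dz":0,"gripper":50},{"ax":0,"ay":0,"az":0,"dx":0,"dy":0,"dz":0,"gripper":50}]';python3 - <<'E'
from h import *
for n in ['wrist','scene','top']:
    c=cam(n);save(c,n+'18.png');np.savez('pics/%s18.npz'%n,**c)
E
python3 m3.py 18 .142
python3 - <<'E'
import cv2
a=cv2.imread('pics/top18.png')[160:310,80:280];cv2.imwrite('pics/c18t.png',cv2.resize(a,None,fx=4,fy=4,interpolation=cv2.INTER_CUBIC))
a=cv2.imread('pics/scene18.png')[100:240,250:410];cv2.imwrite('pics/c18s.png',cv2.resize(a,None,fx=4,fy=4,interpolation=cv2.INTER_CUBIC))
E
```

```text
time: 27.55
position: [0.5255, 0.2149, 0.1703]
tool_rot: [0.62, 0.784, -0.0, -0.0]
ft_force: [-0.3, -0.1, 0.2]
grip_width: 0.0416
time: 28.35
position: [0.5445, 0.1372, 0.2971]
tool_rot: [0.619, 0.785, 0.001, 0.001]
ft_force: [0.9, -0.0, -0.9]
grip_width: 0.0434
time: 29.15
position: [0.6043, -0.1185, 0.2953]
tool_rot: [0.622, 0.783, -0.0, -0.0]
ft_force: [-0.0, -0.1, -0.5]
grip_width: 0.0434Traceback (most recent call last):
  File "m3.py", line 25, in <module>
    c=dict(np.load('pics/%s%s.npz'%(n,sys.argv[1])));tray(c,n,float(sys.argv[2]))
                                                     ~~~~^^^^^^^^^^^^^^^^^^^^^^^^
  File "m3.py", line 8, in tray
    print(nm,m.sum(),'x',np.percentile(x[m],[.5,2,98,99.5]).round(4),'y',np.percentile(y[m],[.5,2,98,99.5]).round(4),'z med',np.median(P[m][:,2]).round(4))
                         ~~~~~~~~~~~~~^^^^^^^^^^^^^^^^^^^^^
    return _quantile_unchecked(
        a, q, axis, out, overwrite_input, method, keepdims, weights)
    return _ureduce(a,
                    func=_quantile_ureduce_func,
    ...<5 lines>...
                    overwrite_input=overwrite_input,
                    method=method)
    r = func(a, **kwargs)
    result = _quantile(arr,
                       quantiles=q,
    ...<2 lines>...
                       out=out,
                       weights=wgt)
    slices_having_nans = np.isnan(arr[-1, ...])
                                  ~~~^^^^^^^^^
IndexError: index -1 is out of bounds for axis 0 with size 0
```

View pics/c18t.png

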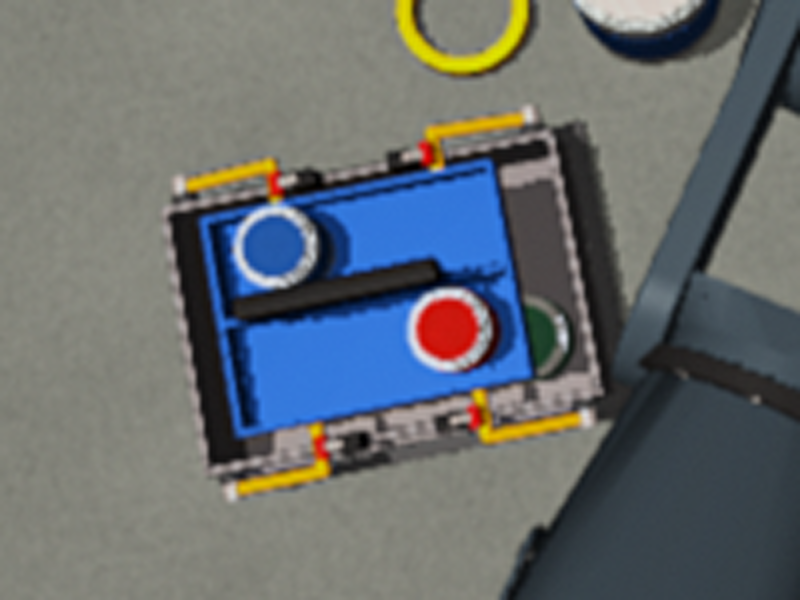

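View pics/c18s.png

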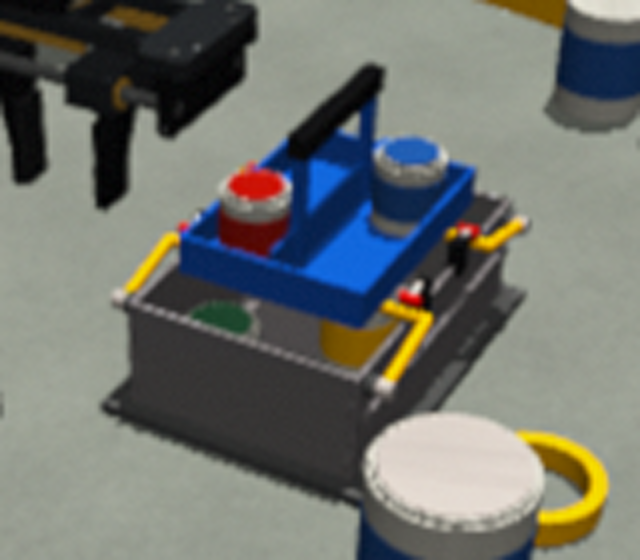

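View pics/scene18.png

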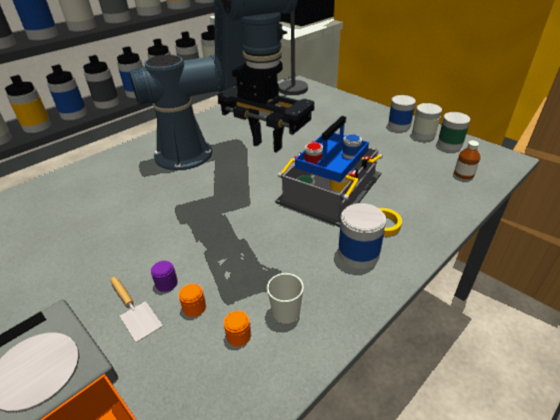

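The tray is seated squarely on both bails, the tins are standing, and the bails are under their catches. I'll do one last numeric check and hand in.

```bash
python3 - <<'E'
from h import *
import m3
for n in ('top','scene'): m3.tray(dict(np.load('pics/%s18.npz'%n)),n,.142)
for n in ('top','scene'):
    c=dict(np.load('pics/%s18.npz'%n));P=pts(c);d=P[...,:2]-m3.C;x=d@m3.e;y=d@m3.f
    k=(c['img'].max(-1)<70)&(P[...,2]>.2)&(P[...,2]<.25)&(abs(x)<.03)&(abs(y)<.08)
    print(n,'handle top z at ends',[np.percentile(P[k&(y*s>.03)][:,2],80).round(4) for s in (1,-1)])
    hsv=cv2.cvtColor(c['img'],cv2.COLOR_RGB2HSV);H,S,V=[hsv[...,i].astype(int) for i in range(3)]
    m=(H>18)&(H<33)&(S>150)&(V>70)&(P[...,2]>0.08)&(P[...,2]<.14)
    for s in (1,-1):
        k=m&(abs(x)>.08)&(y*s>.045)&(y*s<.07)&(abs(x)<.102); print(n,'bar',s,k.sum(),'top z',np.percentile(P[k][:,2],[50,90]).round(4))
E
python3 -c "
from rig import robot
print(robot.get_obs()['time']);print(robot.hand_in())"
```

```text
top 468 x [-0.0718 -0.0714  0.0773  0.0777] y [-0.1007 -0.1005  0.0993  0.1   ] z med 0.1412
 side 1 x at0 0.0773 slope deg -0.21 z slope mrad 3.3 n 9
 end 1 y at0 0.0995 slope deg 0.24 z slope mrad -1.5 n 8 z 0.1415
 side -1 x at0 -0.0713 slope deg -0.03 z slope mrad 3.5 n 10
 end -1 y at0 -0.1004 slope deg 0.12 z slope mrad -8.8 n 8 z 0.1401
scene 514 x [-0.0659 -0.0649  0.0825  0.0829] y [-0.1055 -0.1048  0.0938  0.0952] z med 0.1408
 side 1 x at0 0.0825 slope deg -0.05 z slope mrad 1.2 n 10
 side -1 x at0 -0.0656 slope deg -0.16 z slope mrad -12.7 n 4
 end -1 y at0 -0.1046 slope deg -0.43 z slope mrad 0.6 n 8 z 0.1405
top handle top z at ends [np.float64(0.2283), np.float64(0.2273)]
top bar 1 10 top z [0.1066 0.1174]
top bar -1 28 top z [0.1093 0.1122]
scene handle top z at ends [np.float64(0.2279), np.float64(0.2277)]
scene bar 1 5 top z [0.1106 0.1117]
scene bar -1 36 top z [0.1083 0.1114]
29.3
the job is handed in; nothing more can be done
None
```

I swung both bails in, pressed each past its catches onto the hard stop, then set the tray down level on the bars and let go. The job was handed in at 29.3 s of the 72 s; hand-in gives no verdict.

- **Bails:** After the press from above (about 34 N on one, 42 N on the other), each stopped firm at the same height. With the gripper clear, both bar tops measured 109 mm, against 110 mm expected at home. Bail_a had not gone fully down on the first gripped push; the press from above finished it.
- **Tray:** Its weight came onto the bars at the height worked out for 217 mm. The final pictures show:
  - rim at about 141.5 mm, against 142 mm expected;
  - both ends of the handle within 1 mm of each other;
  - centred on the tote to about 1 mm and in line to about 0.3°;
  - both tins standing.
- **Rest of the scene:** Nothing else looked moved, and the gripper touched nothing at hand-in.

**What failed or disagreed:**
- **Gripper position:** The reported tool position was about 28 mm lower than the fingertips the cameras see. My first grip therefore closed above bail_a's bar without harm, and I corrected for this from then on.
- **Scene camera:** It reads about 5 mm off from the top and wrist cameras. I placed the tray by those two; the scene view agreed once compared against its own measurements.
- **Last bar check:** The final bar-height readings with the tray on were noisy (few visible pixels, medians 107–111 mm). They are consistent with home but weak.

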